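# Clear a jammed spacer dispenser, refill it and meter out a few

## Task

A square steel bar is wedged across the throat of the spacer dispenser, pressing in its level paddle: knock it loose sideways with the nylon block before you take hold of it, then lift it out into the blue reject bin, and leave the block on the bench clear of the dispenser. Once the bar is in the bin, load all the loose brass hex spacers into the hopper. With all of them in and the gate shut, pull the slide gate partway open until at least two spacers have dropped into the catch tray below while at least one stays in the hopper, push the gate fully shut again, and do not disturb the multimeter, the circuit board or the screwdriver.

Things in the scene. Friction and masses are not known exactly. Their poses are not given: they have to be found in the camera images.
- dispenser: Aluminium and grey bench dispenser, fixed for the run. Origin on the bench below the throat's centre, z up; the gate is pulled along its -y. Hopper: open-topped trough with rim at z = 160 mm, its two long sides flaring out to 105 mm along x at the rim, its end walls at y = +-60 mm upright, 3 mm thick, 112 mm wide. A black level-switch box sticks out on the +x side to x = 72 mm, z = 126 mm.
- throat (a point): Centre of the throat's floor (the shut gate's top face), 105 mm above the dispenser's origin, axes as the dispenser's. The throat is 58.5 mm along x, 120 mm along y, with upright walls for 26 mm above the floor, then the flare begins.
- catch_tray (a point): Centre of the catch tray's floor under the hopper, 4 mm above the bench. Inside 110 mm along the dispenser's x and 120 mm along y; sides 49 mm high, above them open to +x and -x up to the gate's rails at 89 mm.
- gate (a joint): Slide gate, a steel plate 66 mm wide and 5 mm thick under the hopper: 0 m is fully shut, it grows to 0.12 m (fully open) as the gate is pulled along the dispenser's -y; it stays put (3.5 N of friction). The floor opens from the +y end wall; spacers are dragged with the gate to the -y end wall, close up there and drop one by one as its edge passes under their middles, best if they lie crosswise (along x).
- gate_grip (a point): Middle of the gate's black upright round grip post, 16 mm diameter, standing 45 mm up from the gate's plate (z = 105 to 150 mm); this point is 25 mm above the plate, 128 mm along -y from the dispenser's origin when shut, and it moves with the gate.
- paddle (a joint): White sprung level paddle, a vertical roller of 10 mm radius in the middle (y = 0) of the throat's +x wall, from 3 to 19 mm above the gate; it stands 6 mm into the throat when free (0 m) and is pressed back into the wall as the value grows (0.0025 m with the bar wedged, most 0.0055 m). It presses with 3 N free, 6 N with the bar wedged.
- bar_center (a point): Centre of the square dark steel bar, 55 x 18 x 18 mm (x y z), about 130 g. It starts lying on the closed gate across the throat (its x along the dispenser's x) near y = 0, wedged between the paddle and the opposite wall. Pushed 15 to 20 mm along the throat (dispenser's +y or -y, about 8 N) it comes off the paddle and lies loose, with 3.5 mm to spare between the walls.
- block_center (a point): Centre of the white nylon block, 34 x 24 x 100 mm (x y z), about 90 g; it starts standing upright on the bench left of the dispenser.
- reject: Blue open reject bin, fixed for the run, outside 110 x 110 mm and 45 mm high, walls and floor 4 mm. Origin at the centre of its underside.
- spacer0_center (a point): Centre of a brass hexagonal spacer, 18 mm across flats, 40 mm long along its x, about 70 g; starts lying on a flat on the bench, right of the dispenser. Three to five of the five are there; the absent ones give None.
- spacer1_center (a point): Centre of a brass hexagonal spacer, 18 mm across flats, 40 mm long along its x, about 70 g; starts lying on a flat on the bench, right of the dispenser. Three to five of the five are there; the absent ones give None.
- spacer2_center (a point): Centre of a brass hexagonal spacer, 18 mm across flats, 40 mm long along its x, about 70 g; starts lying on a flat on the bench, right of the dispenser. Three to five of the five are there; the absent ones give None.
- spacer3_center (a point): Centre of a brass hexagonal spacer, 18 mm across flats, 40 mm long along its x, about 70 g; starts lying on a flat on the bench, right of the dispenser. Three to five of the five are there; the absent ones give None.
- spacer4_center (a point): Centre of a brass hexagonal spacer, 18 mm across flats, 40 mm long along its x, about 70 g; starts lying on a flat on the bench, right of the dispenser. Three to five of the five are there; the absent ones give None.
- meter: Bystander: handheld multimeter lying beyond the dispenser, 92 x 185 x 45 mm; origin at the centre of its underside.
- board: Bystander: circuit board on a black base, 45 x 100 mm, 23 mm tall; origin at the centre of its underside.
- driver: Bystander: screwdriver 190 mm long lying on the bench between the robot and the dispenser, along its own x; origin near its middle.
There are look-alikes about, which are no part of the job. Leave any turquoise look-alike of the part that bears spacer4_center alone.

How it is judged:
By the outcome, as a careful person would: the job done as asked, in the order asked, and still so for the second after the job is handed in, with the robot touching nothing.
Of spacer0, spacer1, spacer2, spacer3, spacer4 only 3 to 5 are there at a start; the rules pass over those that are not, and their reading is None.
At some moment in a run one of spacer0, spacer1, spacer2, spacer3, spacer4 may be knocked a few centimetres aside while the robot is not near it.
It also fails if it takes over 210 s, if anything falls off the work surface, if the arm or the gripper's body presses on something with over 40 N, if the wrist force passes 120 N, or if a joint passes its speed limit or range.

## Robot

A 6-joint arm with a two-finger parallel gripper is mounted at the origin on the work surface. World frame = base frame: x ahead of the robot, y to its left, z up, the work surface at z = 0. Lengths are in m, angles in rad, forces in N, time in s.
With the tool pointing down it reaches from about 0.4 to 0.925 m from the base axis. Payload 12.5 kg.
Tool frame: the origin (TCP) lies at the very end of the fingers, on their centre line; the grasp point (between the pads) lies 19 mm behind it; z points along the fingers, y is the line along which they close (so a half turn about z gives the same grasp; the last joint's range is limited). The gripper opens to 95 mm and grips with 3 to 60 N. Pads are 20 mm wide; open, the fingers measure 119 mm over their backs; the gripper's body (75 mm by 180 mm) begins 59 mm behind the grasp point.
Start: joints at [-1.442, 0.491, 1.559, -0, 1.092, -0.106], TCP at [0.145, -0.608, 0.215] pointing down, gripper open.
Joint ranges: [-3.1, 3.1], [-0.84, 2.19], [0.05, 2.79], [-1.13, 4.28], [0.06, 2.93], [-2.69, 2.69]. Speed limits (rad/s): [2.22, 2.22, 2.79, 3.14, 3.14, 3.14].

## Interface

Orientations are given as a unit quaternion [w, x, y, z].
In Python, from plant import bot gives the robot as it stands.
- The arm moves only by the tool send_rows, never from a script. Its argument "targets" is a list of rows, each a list of 6 numbers: the shift along the tool's x, y, z in mm, then the turn, a rotation vector about the tool's x, y, z in degrees. A call has 1 to 10 rows; each row shifts and turns the commanded pose from where the row before left it, along the tool's axes as they then stand; what a row does not reach is not made up. A row lasts 1/10 s, in which the tool goes at most 50 mm and 8.59 degrees, less where a joint would pass 70% of its speed; a pose out of reach is approached as far as the arm can. A call with a gripper value outside its range is refused whole. "fingers" is the opening, from 0 (shut) to 1 (fully open), set as the call begins (left out, the last holds). The fingers move at their own pace and stop on an object; "newtons" is the grip in N (left out, the last holds). Time passes only in rows, so rows that do not move let the fingers close. It gives the time, the measured TCP pose, the force, the opening and the grip force at its end, in the units of the state.
- bot.get_state(): the state, without advancing time (a new reading comes with each control period).
- bot.get_image(name): name is "scene" or "side" or "wrist"; returns a dict with "pixels" (420x560x3 uint8, blue, green, red), "vfov" (degrees; the focal length in pixels is half the picture's height over the tangent of half this angle, whatever the lens; pixels are square), "cx", "cy" (the principal point, pixels), "distortion" ([k1, k2, p1, p2, k3] as OpenCV has them; the pictures are not rectified), "R" (3x3) and "t" (3): a world point X has camera coordinates R X + t; the wrist camera has in their place "tool_from_camera" (4x4, takes a point from camera to tool coordinates, whose origin is the TCP and whose axes are the flange's). Camera axes: x right, y down, z forward; pixel columns grow to the right and rows downward; lengths in m; the calibration is good to about 2 mm. A picture is of the moment at which its call begins: read the wrist's pose just before it. There is no depth.
- bot.finish_job(): hands the job in; it is judged then, once.
Trained networks look in the newest picture that a camera, given by its name, has taken for a name from the list of things; names that differ only in an ending like _2 or _b are one class to them, and where a whole thing is asked for, a point or a joint stands for the part that bears it (a point fixed in the world has none). Each returns a list of dicts, best first, with "score" (0 to 1); they miss things now and then, are a little off and sometimes report something else, mostly with a low value. They report only what shows in the picture. A call takes as long as a camera call. They do not tell look-alikes from the thing itself.
- bot.find_in(camera, thing): "rect" ([centre column, centre row, width, height] in pixels, round what is visible of it).
- bot.regions_of(camera, thing): "pixels" (420x560 bool, what is visible of it) and "rect" ([centre column, centre row, width, height] in pixels, round what is visible of it).
The state is a dict: "t": time; "q": joint angles; "joint_velocities": joint speeds; "joint_efforts": joint torques, N m; "tcp_pos": TCP position; "tcp_rot": TCP orientation; "wrist_force": force on the tool from outside, world axes, zero at the start; "moment": the same for the moment, N m; "opening": finger opening in m; "finger_force": force on a finger pad.
Only numpy, scipy, OpenCV 4.12 (cv2) and the standard library are available. Lean on these libraries where they do the work, as an engineer would, in place of code of your own. Each camera call takes 0.05 s, during which the arm holds its last target. There are 200 camera calls.

## Working session

There is one attempt and no reset: what is moved stays moved. The work goes in short steps, Python scripts to look and compute and a tool call to move; the robot and the scene stay as the last step left them, time stands still between calls to the robot, and variables do not carry over. Pictures are saved under pics/ and viewed, at most 14 in all, crops included, and the job is handed in when it is done.

Besides the shell and the picture viewer there is one more tool, called after ">>>" as name(argument=value, ...) on one line, values as JSON. send_rows: Moves the arm, as the interface text tells. Its arguments: {"type":"object","properties":{"targets":{"type":"array"},"fingers":{"type":"number"},"newtons":{"type":"number"}},"required":["targets"]}

```bash
ls; mkdir -p pics; python3 - <<'E'
from plant import bot
import cv2,numpy as np
s=bot.get_state();print({k:np.round(v,3).tolist() for k,v in s.items()})
for n in("scene","side"):
    im=bot.get_image(n);cv2.imwrite(f"pics/{n}0.png",im["pixels"])
    print(n,im["vfov"],im["cx"],im["cy"],im["distortion"],np.round(im["R"],3).tolist(),np.round(im["t"],3).tolist())
    for th in["dispenser","gate_grip","bar_center","block_center","reject","spacer0_center","meter","board","driver"]:
        print(th,[(round(r["score"],2),np.round(r["rect"]).tolist()) for r in bot.find_in(n,th)])
E
```

```text
pics
{'t': 0.0, 'q': [-1.442, 0.492, 1.559, 0.0, 1.092, -0.106], 'joint_velocities': [0.0, 0.001, 0.001, -0.0, -0.001, -0.0], 'joint_efforts': [-0.002, -61.265, -25.818, 0.069, 0.048, -0.0], 'tcp_pos': [0.145, -0.608, 0.214], 'tcp_rot': [-0.001, 0.993, 0.117, 0.0], 'wrist_force': [-0.199, -0.046, -0.659], 'moment': [0.018, -0.002, -0.039], 'finger_force': 0.0, 'opening': 0.095}
scene 44.445862014940374 278.08214237067534 216.2682857410728 [-0.02186296  0.          0.          0.          0.        ] [[0.888, 0.46, -0.006], [0.329, -0.645, -0.69], [-0.321, 0.611, -0.724]] [-0.511, -0.107, 1.362]
dispenser [(0.77, [287.0, 188.0, 80.0, 104.0]), (0.36, [282.0, 189.0, 57.0, 64.0])]
gate_grip [(0.85, [280.0, 191.0, 61.0, 64.0])]
bar_center [(0.66, [295.0, 174.0, 21.0, 14.0])]
block_center [(0.44, [284.0, 139.0, 16.0, 14.0])]
reject [(0.63, [339.0, 151.0, 53.0, 50.0])]
spacer0_center []
meter []
board [(0.78, [374.0, 217.0, 21.0, 34.0])]
driver [(0.63, [219.0, 214.0, 46.0, 50.0])]
side 54.0222322750726 278.35717821993165 208.38584569967898 [-0.06360104  0.          0.          0.          0.        ] [[0.932, -0.362, -0.014], [-0.287, -0.717, -0.635], [0.22, 0.596, -0.772]] [-0.536, 0.215, 0.795]
dispenser [(0.95, [244.0, 170.0, 74.0, 105.0])]
gate_grip [(0.95, [251.0, 174.0, 50.0, 68.0])]
bar_center [(0.6, [241.0, 157.0, 24.0, 13.0]), (0.28, [309.0, 155.0, 36.0, 30.0])]
block_center [(0.96, [190.0, 151.0, 25.0, 40.0]), (0.67, [249.0, 175.0, 48.0, 68.0])]
reject [(0.72, [221.0, 126.0, 40.0, 41.0]), (0.5, [336.0, 377.0, 29.0, 12.0])]
spacer0_center []
meter [(0.79, [366.0, 211.0, 49.0, 78.0]), (0.73, [254.0, 320.0, 16.0, 22.0])]
board [(0.62, [310.0, 154.0, 34.0, 29.0])]
driver [(0.66, [191.0, 246.0, 90.0, 13.0])]
```

```bash
python3 - <<'E'
import cv2
a=cv2.imread("pics/scene0.png");b=cv2.imread("pics/side0.png")
cv2.imwrite("pics/a.png",cv2.resize(a,(800,600)));cv2.imwrite("pics/b.png",cv2.resize(b,(800,600)))
E
```

```text
(no output)
```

View pics/a.png

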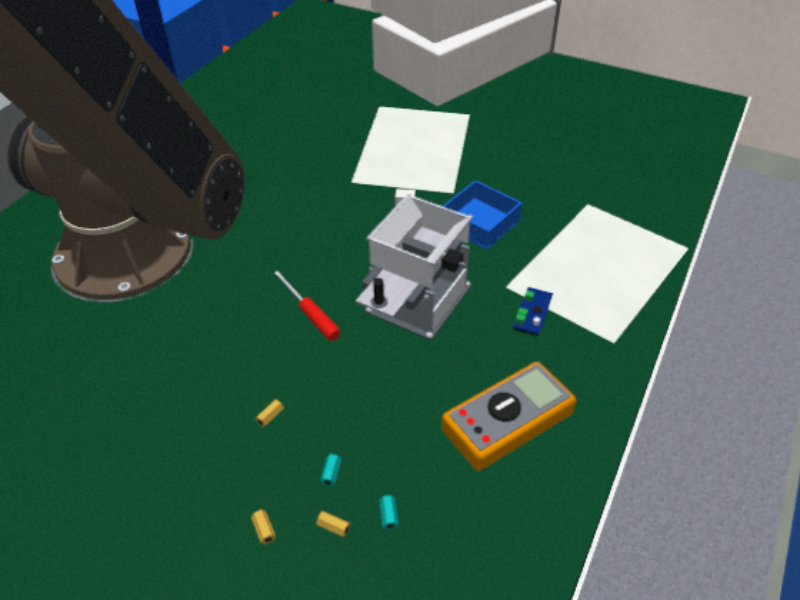

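View pics/b.png

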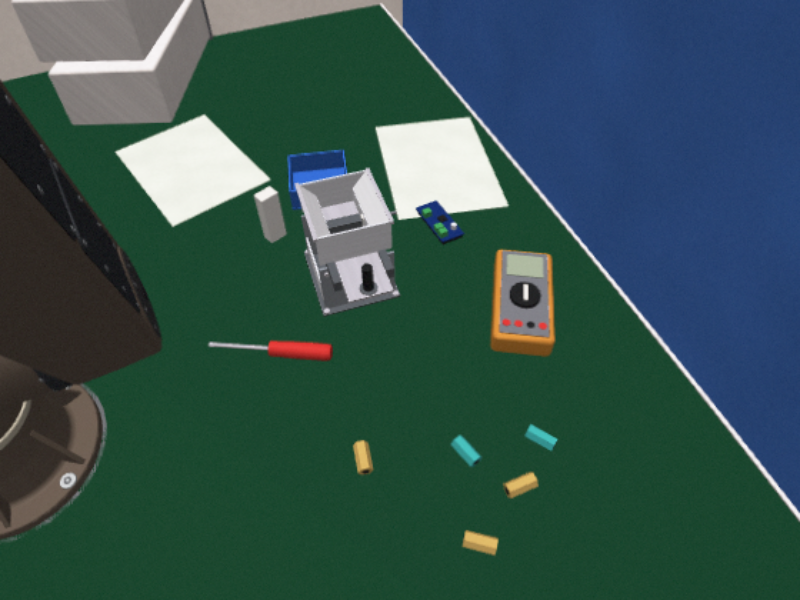

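```bash
cat > h.py <<'E'
from plant import bot
import cv2,numpy as np
from scipy.spatial.transform import Rotation as Rn
def cam(n,save=None):
    s=bot.get_state();im=bot.get_image(n)
    f=210/np.tan(np.radians(im["vfov"]/2));K=np.array([[f,0,im["cx"]],[0,f,im["cy"]],[0,0,1]])
    if n=="wrist":
        w,x,y,z=s["tcp_rot"];T=np.eye(4);T[:3,:3]=Rn.from_quat([x,y,z,w]).as_matrix();T[:3,3]=s["tcp_pos"]
        M=np.linalg.inv(T@np.array(im["tool_from_camera"]));R,t=M[:3,:3],M[:3,3]
    else:R,t=np.array(im["R"]),np.array(im["t"])
    if save:cv2.imwrite(f"pics/{save}.png",im["pixels"])
    return dict(K=K,d=np.array(im["distortion"],float),R=R,t=t,px=im["pixels"],n=n)
def ray(c,uv):
    p=cv2.undistortPoints(np.array(uv,float).reshape(-1,1,2),c["K"],c["d"]).reshape(-1,2)
    D=np.c_[p,np.ones(len(p))]@c["R"];return -c["R"].T@c["t"],D/np.linalg.norm(D,axis=1)[:,None]
def plane(c,uv,z):
    o,D=ray(c,uv);return o+D*((z-o[2])/D[:,2])[:,None]
def tri(obs):
    A=np.zeros((3,3));b=np.zeros(3);L=[]
    for c,uv in obs:
        o,D=ray(c,[uv]);P=np.eye(3)-np.outer(D[0],D[0]);A+=P;b+=P@o;L.append((o,P))
    X=np.linalg.solve(A,b);return X,[np.linalg.norm(P@(X-o)) for o,P in L]
def proj(c,X):return cv2.projectPoints(np.array(X,float).reshape(-1,1,3),cv2.Rodrigues(c["R"])[0],c["t"],c["K"],c["d"])[0].reshape(-1,2)
def blobs(c,lo,hi,amin=40):
    m=cv2.inRange(cv2.cvtColor(c["px"],cv2.COLOR_BGR2HSV),lo,hi)
    n,l,st,ce=cv2.connectedComponentsWithStats(m);return [(ce[i],l==i) for i in range(1,n) if st[i,4]>=amin]
BR=((12,90,90),(30,255,255))
def spacers(c,z=.011,amin=40):
    out=[]
    for ce,m in blobs(c,*BR,amin):
        v,u=np.nonzero(m);P=plane(c,np.c_[u,v],z)[:,:2];mu=(P.min(0)+P.max(0))/2;mu=P.mean(0)
        w,V=np.linalg.eigh(np.cov(P.T));a=np.degrees(np.arctan2(V[1,1],V[0,1]))%180
        out.append((np.round(mu,4).tolist(),round(a,1),np.round(np.sqrt(12*w),3).tolist(),len(u),np.round(ce).tolist()))
    return out
def tool(s=None):
    s=s or bot.get_state();w,x,y,z=s["tcp_rot"];return np.array(s["tcp_pos"]),Rn.from_quat([x,y,z,w])
def go(pos,yaw,down=True):
    """shift in tool mm and yaw turn about tool z; tool y at world angle yaw (deg), pointing down"""
    p,R=tool();y=np.array([np.cos(np.radians(yaw)),np.sin(np.radians(yaw)),0]);z=np.array([0,0,-1.]);x=np.cross(y,z)
    Rt=Rn.from_matrix(np.c_[x,y,z]);best=(R.inv()*Rt).as_rotvec(degrees=True)
    return np.round((R.inv().apply(np.array(pos)-p))*1000,1).tolist(),np.round(best,2).tolist()
E
python3 - <<'E'
from h import *
A=cam("scene");B=cam("side")
for c in(A,B):
    print(c["n"]);[print(x) for x in spacers(c)]
k=.7
def T(n,a,b):
    X,r=tri([(A,np.array(a)*k),(B,np.array(b)*k)]);print(n,np.round(X,3),np.round(r,4))
T("post top",(378,281),(367,265))
T("rimL",(370,238),(304,236)); T("rimF",(430,258),(391,218)); T("rimR",(470,218),(371,171));T("rimB",(404,197),(297,183))
T("blocktop",(404,192),(266,193))
T("binR",(520,208),(345,152));T("binB",(476,183),(288,156))
T("basefront",(429,334),(396,294));T("baseL",(368,308),(325,310))
T("board",(533,312),(439,223))
T("drv handle end",(334,333),(330,351));T("drv tip",(277,273),(210,344))
T("meter",(505,407),(525,294))
E
```

```text
scene
([0.778, -0.0453], np.float64(57.7), [0.123, 0.223], 1576, [354.0, 298.0])
([0.4554, -0.184], np.float64(83.7), [0.022, 0.042], 169, [189.0, 288.0])
([0.5501, -0.3405], np.float64(143.1), [0.021, 0.044], 229, [184.0, 367.0])
([0.6305, -0.2956], np.float64(0.3), [0.021, 0.042], 227, [232.0, 366.0])
side
([0.7594, -0.057], np.float64(62.7), [0.122, 0.218], 1108, [364.0, 223.0])
([0.4537, -0.1842], np.float64(81.1), [0.021, 0.044], 232, [254.0, 319.0])
([0.6305, -0.2965], np.float64(4.1), [0.021, 0.043], 256, [365.0, 339.0])
([0.5493, -0.3423], np.float64(143.1), [0.021, 0.041], 288, [336.0, 379.0])
post top [0.538 0.012 0.151] [0.0008 0.0008]
rimL [0.474 0.105 0.141] [0.0036 0.0036]
rimF [0.594 0.069 0.171] [0.0011 0.0011]
rimR [0.607 0.191 0.163] [0.0016 0.0016]
rimB [0.49  0.192 0.169] [0.0032 0.0032]
blocktop [0.447 0.274 0.104] [0.0009 0.0009]
binR [0.625 0.408 0.04 ] [0.0022 0.0022]
binB [0.519 0.446 0.036] [0.0013 0.0013]
basefront [0.598 0.067 0.005] [0.002 0.002]
baseL [0.48  0.075 0.006] [0. 0.]
board [0.732 0.196 0.002] [0.001 0.001]
drv handle end [ 0.463 -0.009  0.016] [0.0012 0.0012]
drv tip [0.295 0.075 0.008] [0.0001 0.0001]
meter [ 0.771 -0.041  0.046] [0.0004 0.0004]
```

```bash
python3 - <<'E'
from h import *
im=bot.get_image("wrist");print(np.round(im["tool_from_camera"],3).tolist(),im["vfov"])
print(go([.545,.09,.42],-90))
E
```

```text
[[-0.0, -0.97, -0.242, 0.068], [1.0, -0.0, 0.0, -0.0], [-0.001, -0.242, 0.97, -0.169], [0.0, 0.0, 0.0, 1.0]] 70.44306063067495
([551.0, -585.7, -205.4], [0.0, -0.0, 13.45])
```

>>> send_rows(targets=[[0,0,-41,0,0,0],[0,0,-41,0,0,0],[0,0,-41,0,0,0],[0,0,-41,0,0,0],[0,0,-41,0,0,0],[30,-30,0,0,0,0],[30,-30,0,0,0,0],[30,-30,0,0,0,0],[30,-30,0,0,0,0],[30,-30,0,0,0,0]], fingers=1)

```text
t: 2.15
tcp_pos: [0.2569, -0.4255, 0.4197]
tcp_rot: [0.0, 0.993, 0.117, 0.0]
wrist_force: [-0.5, -0.8, 0.2]
opening: 0.0951
finger_force: 0.0
```

>>> send_rows(targets=[[30,-30,0,0,0,0],[30,-30,0,0,0,0],[30,-30,0,0,0,0],[30,-30,0,0,0,0],[30,-30,0,0,0,0],[30,-30,0,0,0,0],[30,-30,0,0,0,0],[30,-30,0,0,0,0],[30,-30,0,0,0,0],[30,-30,0,0,0,0]])

```text
t: 3.15
tcp_pos: [0.4789, -0.0638, 0.4199]
tcp_rot: [0.0, 0.993, 0.117, 0.0]
wrist_force: [0.7, -0.3, -0.1]
opening: 0.0952
finger_force: 0.0
```

>>> send_rows(targets=[[30,-35,0,0,0,0],[30,-35,0,0,0,0],[30,-35,0,0,0,0],[0,0,0,0,0,6.7],[0,0,0,0,0,6.7],[0,0,0,0,0,0],[0,0,0,0,0,0],[0,0,0,0,0,0]])

```text
t: 3.95
tcp_pos: [0.5414, 0.0573, 0.4197]
tcp_rot: [0.0, 1.0, 0.002, 0.0]
wrist_force: [-0.4, 0.4, -0.1]
opening: 0.0951
finger_force: 0.0
```

```bash
python3 - <<'E'
from h import *
s=bot.get_state();print(s["t"],s["tcp_pos"],s["tcp_rot"],s["q"])
c=cam("wrist");cv2.imwrite("pics/w0.png",cv2.resize(c["px"],(800,600)))
print(go([.545,.09,.42],-90))
for n in("gate_grip","bar_center","block_center","reject","paddle"):
    print(n,[(round(r["score"],2),np.round(r["rect"]).tolist()) for r in bot.find_in("wrist",n)])
E
```

```text
3.95 [0.54140454 0.05729048 0.41972446] [4.97544599e-05 9.99998851e-01 1.51200606e-03 9.91793227e-05] [-1.58679426e-02  2.30798611e-01  1.42133421e+00 -9.63667568e-05
  1.48925977e+00  1.55191221e+00]
([3.7, -32.7, -0.3], [0.01, -0.01, 0.14])
gate_grip [(0.59, [252.0, 173.0, 126.0, 40.0])]
bar_center []
block_center [(0.71, [157.0, 220.0, 37.0, 36.0])]
reject [(0.68, [106.0, 155.0, 78.0, 72.0])]
paddle []
```

View pics/w0.png

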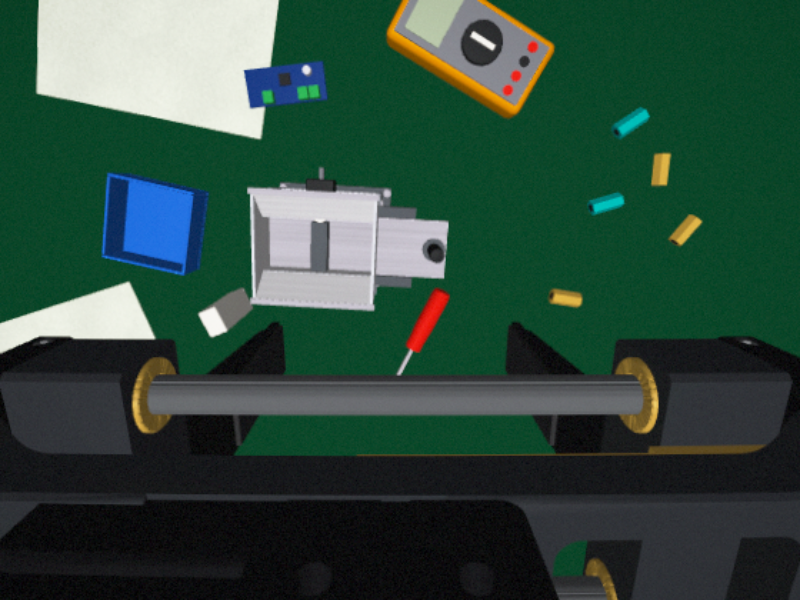

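```bash
python3 - <<'E'
from h import *
c=cam("wrist","w1raw");cv2.imwrite("pics/w1.png",cv2.resize(c["px"][110:245,60:326],None,fx=3,fy=3,interpolation=cv2.INTER_CUBIC))
E
```

```text
(no output)
```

View pics/w1.png

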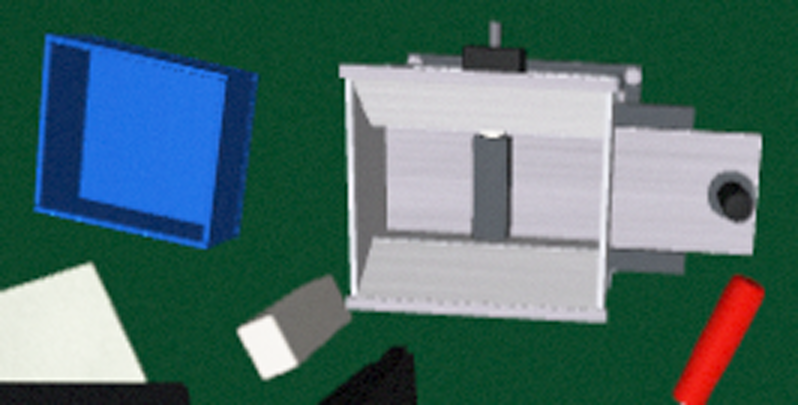

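```bash
cat >> h.py <<'E'
def crop(c,pts,z,x0=60,y0=110,k=3):return plane(c,np.array(pts,float)/k+[x0,y0],z)[:,:2]
E
python3 - <<'E'
from h import *
c=cam("wrist")
def S(n,p,z):
    P=crop(c,p,z);print(n,np.round(P,4).tolist(),"mean",np.round(P.mean(0),4));return P
print("cam",np.round(-c["R"].T@c["t"],3))
S("rim",[(345,75),(614,80),(604,318),(353,300)],.16)
g=S("gate end",[(762,134),(752,254)],.105)
S("post",[(734,200)],.15)
b=S("bar",[(474,136),(511,137),(509,240),(473,239)],.123)
S("bin",[(48,35),(228,70),(207,248),(36,210)],.045)
k=S("block top",[(237,330),(268,313),(298,362),(265,381)],.1)
S("block base",[(330,277),(351,308)],.0)
S("paddle",[(490,133)],.124)
an=lambda a,b:np.degrees(np.arctan2(*(b-a)[::-1]))
print("gate x dir",an(g[1],g[0]),np.linalg.norm(g[0]-g[1]),"bar x",an(b[2],b[1]),an(b[3],b[0]),"blk",an(k[0],k[1]),an(k[1],k[2]),np.linalg.norm(k[0]-k[1]),np.linalg.norm(k[1]-k[2]))
for x in spacers(c,.012): print(x)
E
```

```text
cam [0.609 0.058 0.589]
rim [[0.601, 0.2006], [0.5986, 0.074], [0.482, 0.08], [0.4913, 0.2053]] mean [0.5432 0.14  ]
gate end [[0.5689, -0.0033], [0.5028, 0.0002]] mean [ 0.5359 -0.0015]
post [[0.5401, 0.0153]] mean [0.5401 0.0153]
bar [[0.5693, 0.1482], [0.5688, 0.129], [0.5143, 0.132], [0.5149, 0.1512]] mean [0.5418 0.1401]
bin [[0.6229, 0.415], [0.602, 0.3089], [0.4934, 0.3342], [0.5176, 0.4393]] mean [0.559  0.3743]
block top [[0.4568, 0.2946], [0.467, 0.2755], [0.4375, 0.2611], [0.4257, 0.2816]] mean [0.4468 0.2782]
block base [[0.4636, 0.2748], [0.4416, 0.2622]] mean [0.4526 0.2685]
paddle [[0.5709, 0.1396]] mean [0.5709 0.1396]
gate x dir -3.0473783440773334 0.06616015217694333 bar x -3.179901709891251 -3.1836296799422152 blk -61.82044491769024 -153.93411080120995 0.021623859443674072 0.03291951079095348
([0.7554, -0.032], np.float64(74.9), [0.108, 0.217], 1724, [327.0, 44.0])
([0.6307, -0.2933], np.float64(1.1), [0.022, 0.042], 259, [462.0, 118.0])
([0.5521, -0.3397], np.float64(141.3), [0.022, 0.043], 239, [480.0, 160.0])
([0.4549, -0.1842], np.float64(78.2), [0.021, 0.044], 218, [396.0, 208.0])
([0.3008, 0.4289], np.float64(163.4), [0.049, 0.137], 737, [104.0, 277.0])
([0.3008, -0.3141], np.float64(16.2), [0.05, 0.136], 783, [449.0, 277.0])
([0.2073, -0.419], np.float64(90.2), [0.011, 0.173], 308, [488.0, 315.0])
([-0.0454, -0.2997], np.float64(33.1), [0.021, 0.099], 230, [421.0, 405.0])
```

>>> send_rows(targets=[[0,0,0,0,0,-8.4],[0,0,0,0,0,-8.4],[0,0,0,0,0,-8.4],[0,0,0,0,0,-8.4],[0,0,0,0,0,-8.4],[0,0,0,0,0,-8.4],[0,0,0,0,0,-8.4],[0,0,0,0,0,-8.4],[0,0,0,0,0,-8.4],[0,0,0,0,0,-8.4]])

```text
t: 5.35
tcp_pos: [0.5415, 0.0575, 0.4196]
tcp_rot: [0.0, 0.741, 0.672, -0.0]
wrist_force: [0.2, 0.2, -0.1]
opening: 0.0948
finger_force: 0.0
```

>>> send_rows(targets=[[0,0,0,0,0,-8.4],[0,0,0,0,0,-8.4],[0,0,0,0,0,-8.4],[0,0,0,0,0,-7.8],[0,0,0,0,0,0],[0,0,0,0,0,0]])

```text
t: 5.95
tcp_pos: [0.5415, 0.0576, 0.4196]
tcp_rot: [0.0, 0.524, 0.852, -0.0]
wrist_force: [1.2, -0.0, -1.0]
opening: 0.0954
finger_force: 0.0
```

```bash
python3 - <<'E'
from h import *
s=bot.get_state();print(s["t"],s["tcp_pos"],s["q"])
print(go([.449,.276,.22],27))
E
```

```text
5.95 [0.54149182 0.05755307 0.41960387] [-1.53803479e-02  2.31107846e-01  1.42121963e+00 -9.49553801e-05
  1.48923611e+00 -4.83578680e-01]
([236.7, 16.0, 199.6], [-0.0, 0.01, -0.17])
```

>>> send_rows(targets=[[40,3,0,0,0,0],[40,3,0,0,0,0],[40,3,25,0,0,0],[40,3,25,0,0,0],[40,2,25,0,0,0],[36.7,2,25,0,0,0],[0,0,0,0,0,0],[0,0,0,0,0,0],[0,0,0,0,0,0],[0,0,0,0,0,0]])

```text
t: 6.95
tcp_pos: [0.4488, 0.2749, 0.3204]
tcp_rot: [0.0, 0.523, 0.852, 0.001]
wrist_force: [0.6, -0.1, 0.7]
opening: 0.0952
finger_force: 0.0
```

```bash
python3 - <<'E'
from h import *
c=cam("wrist");cv2.imwrite("pics/w2.png",cv2.resize(c["px"],(800,600)))
print(go([.449,.276,.06],27))
E
```

```text
([0.9, 0.4, 260.3], [0.07, 0.01, -0.07])
```

View pics/w2.png

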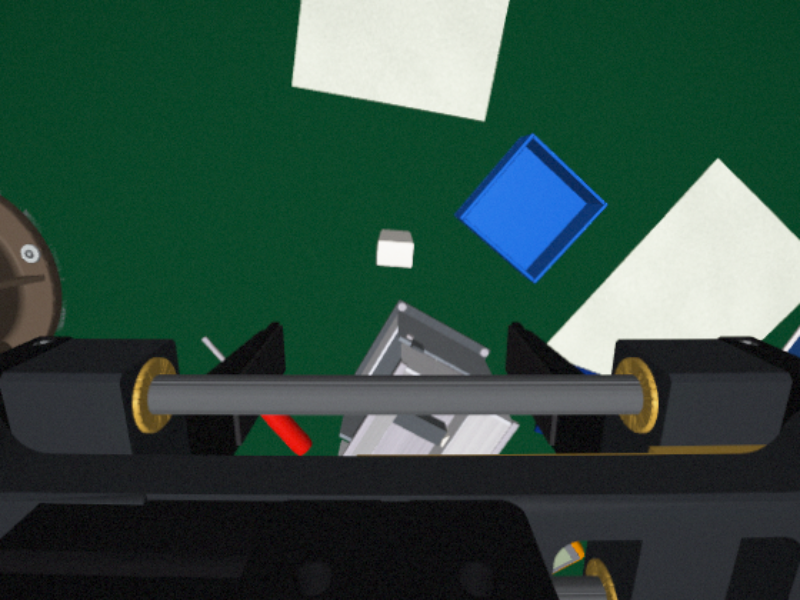

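```bash
python3 - <<'E'
from h import *
c=cam("wrist")
P=plane(c,np.array([(377,246),(412.5,247),(413,268),(377,266)])*.7,.1);print(np.round(P,4),P.mean(0))
m=P[:,:2].mean(0);an=lambda a,b:np.degrees(np.arctan2(*(b-a)[:2][::-1]));print(an(P[0],P[1]),an(P[3],P[2]))
print(go([*m,.06],27))
# bin
Q=plane(c,np.array([(531,135),(606,206),(534,282),(457,215)])*.7,.045);print(np.round(Q,3).tolist(),Q.mean(0))
E
```

```text
[[0.4288 0.2786 0.1   ]
 [0.4584 0.2925 0.1   ]
 [0.4679 0.2753 0.1   ]
 [0.4371 0.2618 0.1   ]] [0.44803792 0.27702505 0.1       ]
25.284158171569544 23.669944134057534
([2.2, 0.1, 260.2], [0.06, 0.01, -0.05])
[[0.517, 0.439, 0.045], [0.623, 0.415, 0.045], [0.598, 0.312, 0.045], [0.49, 0.337, 0.045]] [0.55709812 0.37589723 0.045     ]
```

>>> send_rows(targets=[[2,0,30,0,0,1.5],[0,0,40,0,0,0],[0,0,40,0,0,0],[0,0,40,0,0,0],[0,0,40,0,0,0],[0,0,30,0,0,0],[0,0,20,0,0,0],[0,0,20,0,0,0],[0,0,0,0,0,0],[0,0,0,0,0,0]])

```text
t: 8.05
tcp_pos: [0.4476, 0.2772, 0.06]
tcp_rot: [0.0, 0.534, 0.846, -0.0]
wrist_force: [0.0, -0.2, -0.6]
opening: 0.0949
finger_force: 0.0
```

>>> send_rows(targets=[[0,0,0,0,0,0],[0,0,0,0,0,0],[0,0,0,0,0,0],[0,0,0,0,0,0],[0,0,0,0,0,0],[0,0,0,0,0,0],[0,0,0,0,0,0],[0,0,0,0,0,0]], fingers=0, newtons=55)

```text
t: 8.85
tcp_pos: [0.4472, 0.2774, 0.0596]
tcp_rot: [0.0, 0.533, 0.846, -0.0]
wrist_force: [-0.6, 0.3, -0.0]
opening: 0.0365
finger_force: 0.0
```

>>> send_rows(targets=[[0,0,-20,0,0,0],[0,0,-40,0,0,0],[0,0,-40,0,0,0],[0,0,-40,0,0,0],[0,0,-40,0,0,0],[0,0,-20,0,0,0],[0,0,0,0,0,0],[0,0,0,0,0,0]])

```text
t: 9.65
tcp_pos: [0.4468, 0.2772, 0.2588]
tcp_rot: [-0.0, 0.533, 0.846, -0.0]
wrist_force: [-0.0, -1.0, -0.9]
opening: 0.0339
finger_force: 55.0
```

>>> send_rows(targets=[[0,0,-10,0,0,-8],[0,0,-10,0,0,-8],[0,0,-10,0,0,-8],[0,0,-10,0,0,-8],[0,0,0,0,0,-8],[0,0,0,0,0,-8],[0,0,0,0,0,-8],[0,0,0,0,0,-5.5],[0,0,0,0,0,0],[0,0,0,0,0,0]])

```text
t: 10.65
tcp_pos: [0.447, 0.2773, 0.2983]
tcp_rot: [-0.001, 0.027, 1.0, -0.001]
wrist_force: [0.5, 0.2, -0.6]
opening: 0.0338
finger_force: 55.0
```

```bash
python3 - <<'E'
from h import *
print(go([.544,.171,.25],87))
A=cam("side");B=cam("scene")
for c in (A,B): 
  for r in bot.regions_of(c["n"],"block_center"): print(c["n"],round(r["score"],2),np.round(r["rect"]).tolist())
p,R=tool();print(proj(A,[p,p-[0,0,.06]]),proj(B,[p,p-[0,0,.06]]))
u,v=proj(A,[p-[0,0,.03]])[0].astype(int);cv2.imwrite("pics/s1.png",cv2.resize(A["px"][v-50:v+50,u-65:u+65],None,fx=5,fy=5,interpolation=cv2.INTER_CUBIC));print(u,v)
E
```

```text
([-102.8, -100.8, 48.2], [-0.07, -0.11, -0.11])
side 0.82 [170.0, 80.0, 18.0, 22.0]
scene 0.85 [281.0, 71.0, 20.0, 48.0]
[[168.34165835  59.91809283]
 [174.21547274  85.10954869]] [[283.42523377  64.97956577]
 [283.3897425   87.80524116]]
171 72
```

View pics/s1.png

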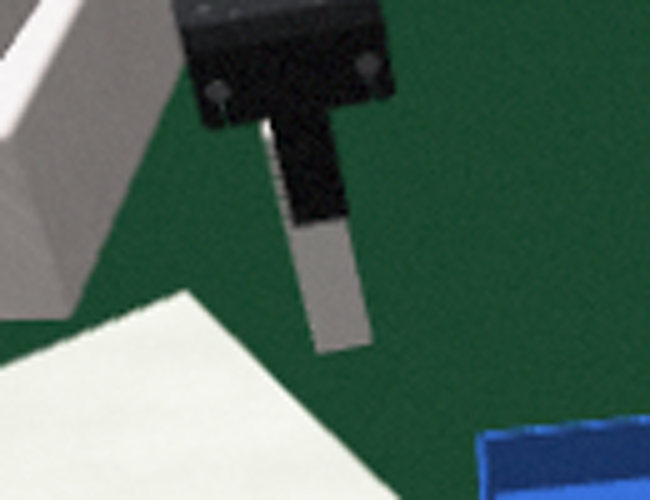

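>>> send_rows(targets=[[-20,-20,0,0,0,0],[-20,-20,0,0,0,0],[-20,-20,0,0,0,0],[-20,-20,0,0,0,0],[-23,-21,10,0,0,0],[0,0,20,0,0,0],[0,0,18,0,0,0],[0,0,0,0,0,0],[0,0,0,0,0,0],[0,0,0,0,0,0]])

```text
t: 11.85
tcp_pos: [0.5452, 0.1715, 0.2527]
tcp_rot: [0.001, 0.026, 1.0, 0.0]
wrist_force: [0.6, 0.1, -1.3]
opening: 0.0339
finger_force: 55.0
```

```bash
python3 - <<'E'
from h import *
print(go([.544,.171,.17],87))
c=cam("wrist");cv2.imwrite("pics/w3.png",cv2.resize(c["px"],(800,600)))
E
```

```text
([1.3, -0.6, 82.7], [0.02, 0.09, 0.05])
```

View pics/w3.png

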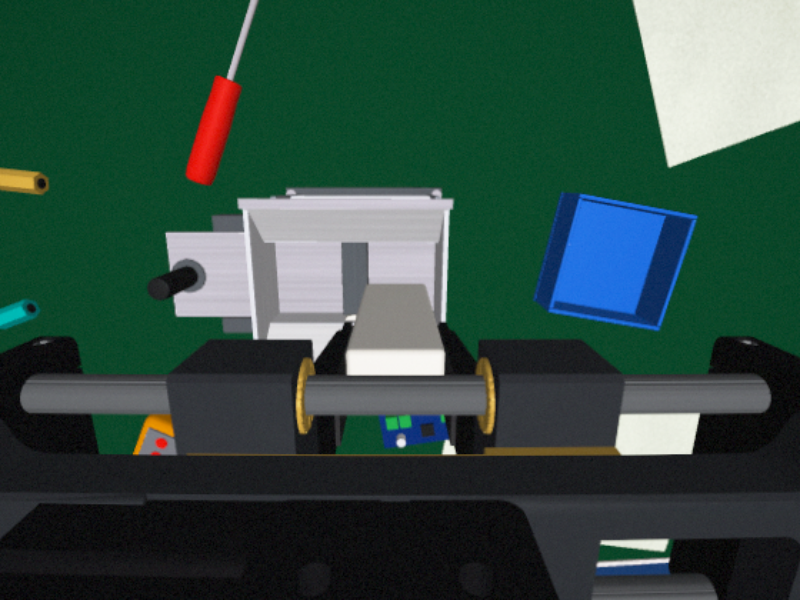

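>>> send_rows(targets=[[1,0,15,0,0,0],[0,0,15,0,0,0],[0,0,15,0,0,0],[0,0,10,0,0,0],[0,0,10,0,0,0],[0,0,8,0,0,0],[0,0,5,0,0,0],[0,0,2,0,0,0],[0,0,0,0,0,0],[0,0,0,0,0,0]], newtons=60)

```text
t: 12.9
tcp_pos: [0.544, 0.1713, 0.1719]
tcp_rot: [0.0, 0.026, 1.0, -0.0]
wrist_force: [-0.1, -0.4, -1.8]
opening: 0.0337
finger_force: 60.0
```

```bash
python3 - <<'E'
from h import *
c=cam("wrist","w4raw");cv2.imwrite("pics/w4.png",cv2.resize(c["px"][120:280,130:330],None,fx=3.5,fy=3.5,interpolation=cv2.INTER_CUBIC))
print(tool()[0])
E
```

```text
[0.54404635 0.1713234  0.17197689]
```

View pics/w4.png

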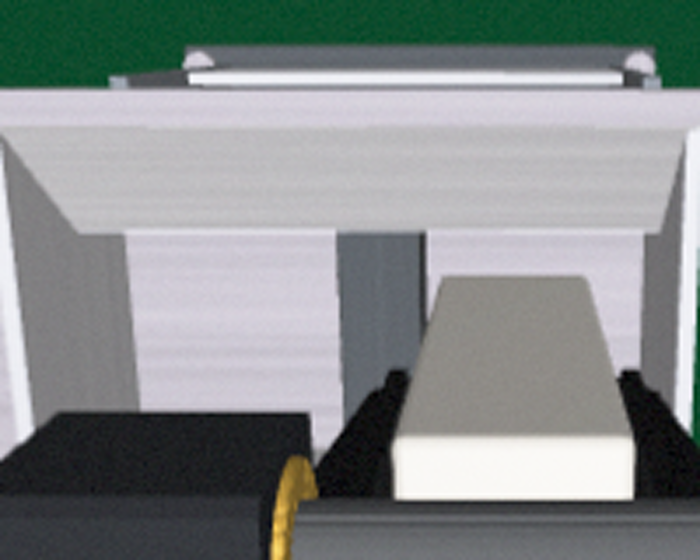

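>>> send_rows(targets=[[0,0,2,0,0,0],[0,0,1,0,0,0],[0,-2,0,0,0,0],[0,-2,0,0,0,0],[0,-2,0,0,0,0],[0,-2,0,0,0,0],[0,-2,0,0,0,0],[0,-2,0,0,0,0]])

```text
t: 13.75
tcp_pos: [0.5432, 0.16, 0.1686]
tcp_rot: [0.0, 0.026, 1.0, 0.001]
wrist_force: [0.1, 6.8, -0.9]
opening: 0.0342
finger_force: 60.0
```

>>> send_rows(targets=[[0,-2,0,0,0,0],[0,-2,0,0,0,0],[0,-2,0,0,0,0],[0,-2,0,0,0,0],[0,-2,0,0,0,0],[0,-2,0,0,0,0],[0,-2,0,0,0,0]])

```text
t: 14.45
tcp_pos: [0.5425, 0.145, 0.1686]
tcp_rot: [0.0, 0.026, 1.0, -0.0]
wrist_force: [-0.3, 1.3, -0.4]
opening: 0.0336
finger_force: 60.0
```

```bash
python3 - <<'E'
from h import *
c=cam("wrist","w5raw");cv2.imwrite("pics/w5.png",cv2.resize(c["px"][120:280,130:330],None,fx=3.5,fy=3.5,interpolation=cv2.INTER_CUBIC))
print(tool()[0])
E
```

```text
[0.54252248 0.14482172 0.16862933]
```

View pics/w5.png

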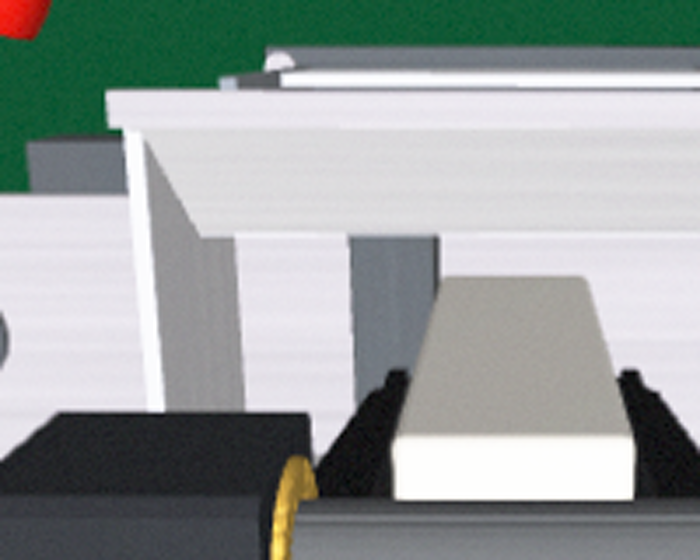

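>>> send_rows(targets=[[0,3,0,0,0,0],[0,3,-10,0,0,0],[0,0,-20,0,0,0],[0,0,-35,0,0,0],[0,0,-35,0,0,0],[20,20,0,0,0,0],[25,25,0,0,0,0],[25,25,0,0,0,0],[25,25,0,0,0,0],[15,25,0,0,0,0]])

```text
t: 15.5
tcp_pos: [0.4374, 0.278, 0.2696]
tcp_rot: [0.0, 0.025, 1.0, 0.0]
wrist_force: [-0.1, 1.3, -1.2]
opening: 0.0337
finger_force: 60.0
```

>>> send_rows(targets=[[0,10,40,0,0,0],[0,0,40,0,0,0],[0,0,40,0,0,0],[0,0,40,0,0,0],[0,0,20,0,0,0],[0,0,10,0,0,0],[0,0,10,0,0,0],[0,0,5,0,0,0],[0,0,0,0,0,0]])

```text
t: 16.4
tcp_pos: [0.4398, 0.2869, 0.0638]
tcp_rot: [0.0, 0.026, 1.0, 0.0]
wrist_force: [-0.9, -0.5, -1.3]
opening: 0.0339
finger_force: 60.0
```

```bash
python3 - <<'E'
from h import *
print(bot.get_state()["t"],tool()[0]);print(go([.43,.28,.061],87))
E
```

```text
16.4 [0.43984713 0.28693991 0.06383894]
([9.5, -7.4, 2.8], [0.01, 0.03, 0.06])
```

>>> send_rows(targets=[[0,0,1,0,0,0],[0,0,1,0,0,0],[0,0,1,0,0,0],[0,0,0.5,0,0,0],[0,0,0,0,0,0]])

```text
t: 16.9
tcp_pos: [0.4402, 0.287, 0.0629]
tcp_rot: [0.001, 0.026, 1.0, 0.001]
wrist_force: [-6.2, -2.9, 30.1]
opening: 0.0337
finger_force: 60.0
```

>>> send_rows(targets=[[0,0,-2,0,0,0],[0,0,0,0,0,0],[0,0,0,0,0,0]])

```text
t: 17.2
tcp_pos: [0.4401, 0.287, 0.063]
tcp_rot: [0.001, 0.026, 1.0, 0.0]
wrist_force: [-1.0, -1.3, 12.1]
opening: 0.0336
finger_force: 60.0
```

>>> send_rows(targets=[[0,0,0,0,0,0],[0,0,0,0,0,0],[0,0,0,0,0,0],[0,0,0,0,0,0],[0,0,0,0,0,0]], fingers=0.8)

```text
t: 17.7
tcp_pos: [0.4396, 0.2868, 0.062]
tcp_rot: [-0.0, 0.026, 1.0, -0.0]
wrist_force: [0.5, -0.1, -0.4]
opening: 0.0682
finger_force: 0.0
```

>>> send_rows(targets=[[0,0,-20,0,0,0],[0,0,-40,0,0,0],[0,0,-40,0,0,0],[0,0,-40,0,0,0],[0,0,-40,0,0,0],[0,0,-30,0,0,0]], fingers=0.45)

```text
t: 18.3
tcp_pos: [0.4397, 0.2869, 0.2747]
tcp_rot: [0.001, 0.026, 1.0, 0.0]
wrist_force: [-0.1, 0.2, -0.2]
opening: 0.043
finger_force: 0.0
```

```bash
python3 - <<'E'
from h import *
O=np.array([.5425,.140]);yd=np.array([.054,.9985])
print(go([*(O-.021*yd),.27],87))
c=cam("side","s2");print([(round(r["score"],2),np.round(r["rect"]).tolist()) for r in bot.find_in("side","block_center")])
print(proj(c,[[.44,.287,.05]]))
E
```

```text
([-110.1, -162.4, 4.7], [0.05, 0.1, 0.05])
[(0.73, [184.0, 148.0, 22.0, 41.0])]
[[185.98242235 148.7821027 ]]
```

>>> send_rows(targets=[[-20,-30,0,0,0,0],[-20,-30,0,0,0,0],[-20,-30,0,0,0,0],[-20,-30,0,0,0,0],[-20,-30,0,0,0,0],[-10,-12,0,0,0,0],[0,0,35,0,0,0],[0,0,35,0,0,0],[0,0,10,0,0,0],[0,0,0,0,0,0]])

```text
t: 19.4
tcp_pos: [0.5405, 0.1197, 0.1909]
tcp_rot: [-0.002, 0.026, 1.0, -0.0]
wrist_force: [-0.0, -0.2, -0.1]
opening: 0.0426
finger_force: 0.0
```

```bash
python3 - <<'E'
from h import *
O=np.array([.5425,.140]);yd=np.array([.054,.9985])
print(tool()[0],go([*(O-.021*yd),.107],87))
c=cam("wrist","w6raw");cv2.imwrite("pics/w6.png",cv2.resize(c["px"][100:300,100:400],None,fx=2.6,fy=2.6,interpolation=cv2.INTER_CUBIC))
E
```

```text
[0.54053815 0.11972725 0.19090992] ([-1.1, -0.6, 83.9], [-0.03, -0.18, 0.07])
```

View pics/w6.png

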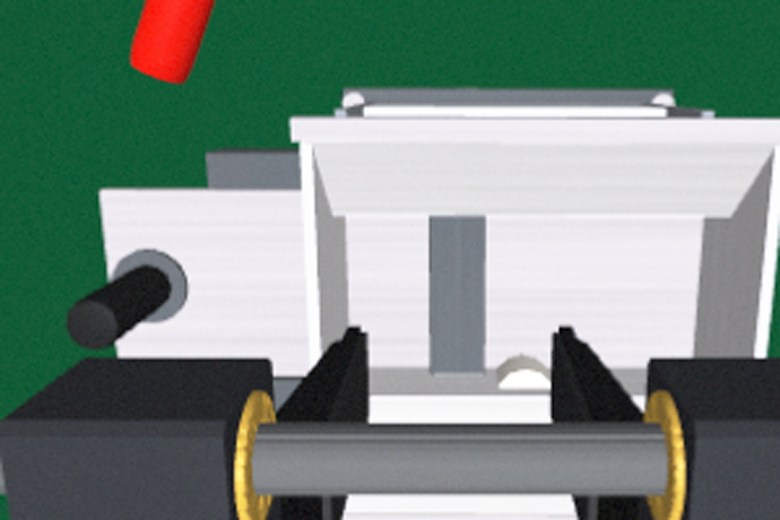

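>>> send_rows(targets=[[-1,0,20,0,0,0],[0,0,20,0,0,0],[0,0,15,0,0,0],[0,0,10,0,0,0],[0,0,10,0,0,0],[0,0,5,0,0,0],[0,0,2,0,0,0],[0,0,1,0,0,0],[0,0,0,0,0,0]])

```text
t: 20.35
tcp_pos: [0.5424, 0.1193, 0.1094]
tcp_rot: [0.0, 0.026, 1.0, -0.0]
wrist_force: [-0.5, 0.4, -0.5]
opening: 0.043
finger_force: 0.0
```

>>> send_rows(targets=[[0,0,0,0,0,0],[0,0,0,0,0,0],[0,0,0,0,0,0],[0,0,0,0,0,0],[0,0,0,0,0,0],[0,0,0,0,0,0],[0,0,0,0,0,0],[0,0,0,0,0,0]], fingers=0, newtons=50)

```text
t: 21.15
tcp_pos: [0.5422, 0.1193, 0.1092]
tcp_rot: [0.0, 0.026, 1.0, -0.0]
wrist_force: [-0.1, -0.8, 3.2]
opening: 0.0176
finger_force: 50.0
```

>>> send_rows(targets=[[0,0,-5,0,0,0],[0,0,-15,0,0,0],[0,0,-30,0,0,0],[0,0,-35,0,0,0],[0,0,-35,0,0,0],[0,40,-20,0,0,0],[0,45,0,0,0,0],[0,45,0,0,0,0],[0,45,0,0,0,0],[0,45,0,0,0,0]])

```text
t: 22.15
tcp_pos: [0.5531, 0.3408, 0.2492]
tcp_rot: [-0.0, 0.026, 1.0, -0.0]
wrist_force: [1.0, 0.4, -1.1]
opening: 0.0176
finger_force: 50.0
```

```bash
python3 - <<'E'
from h import *
s=bot.get_state();print(s["opening"],tool(s)[0],go([.558,.375,.022],87))
E
```

```text
0.017592880589047937 [0.55305959 0.34077338 0.24920772] ([-3.2, 34.5, 227.2], [-0.02, -0.02, 0.05])
```

>>> send_rows(targets=[[-3,34,0,0,0,0],[0,0,40,0,0,0],[0,0,40,0,0,0],[0,0,40,0,0,0],[0,0,40,0,0,0],[0,0,30,0,0,0],[0,0,20,0,0,0],[0,0,15,0,0,0],[0,0,0,0,0,0],[0,0,0,0,0,0]])

```text
t: 23.15
tcp_pos: [0.5585, 0.373, 0.0247]
tcp_rot: [0.0, 0.026, 1.0, 0.0]
wrist_force: [0.2, -0.1, -1.1]
opening: 0.0177
finger_force: 50.0
```

>>> send_rows(targets=[[0,0,0,0,0,0],[0,0,0,0,0,0],[0,0,0,0,0,0],[0,0,0,0,0,0],[0,0,0,0,0,0]], fingers=0.45)

```text
t: 23.65
tcp_pos: [0.5583, 0.3728, 0.0244]
tcp_rot: [0.0, 0.026, 1.0, 0.0]
wrist_force: [0.5, -0.2, 0.1]
opening: 0.0422
finger_force: 0.0
```

>>> send_rows(targets=[[0,0,-30,0,0,0],[0,0,-40,0,0,0],[0,0,-40,0,0,0],[0,0,-40,0,0,0],[0,0,-40,0,0,0],[0,0,-40,0,0,0],[0,-40,-40,0,0,0],[0,-40,0,0,0,0],[0,-40,0,0,0,0],[0,-40,0,0,0,0]])

```text
t: 24.65
tcp_pos: [0.5498, 0.2163, 0.2898]
tcp_rot: [0.0, 0.026, 1.0, 0.0]
wrist_force: [1.0, -1.2, 0.6]
opening: 0.0428
finger_force: 0.0
```

```bash
python3 - <<'E'
from h import *
s=bot.get_state();print(s["t"],tool(s)[0],s["q"])
for n in("side","scene"):
    c=cam(n,n+"3");print(n,[(round(r["score"],2),np.round(r["rect"]).tolist()) for r in bot.find_in(n,"bar_center")],proj(c,[[.558,.375,.013]]))
    for x in spacers(c): print(x)
    print("teal",[np.round(plane(c,[ce],.011),3).tolist() for ce,m in blobs(c,(80,120,80),(100,255,255))])
E
```

```text
24.65 [0.54979134 0.21627032 0.28980458] [ 2.63064156e-01  3.75831725e-01  1.54349581e+00 -1.48348285e-04
  1.22166131e+00 -1.25665749e+00]
side [] [[223.17233759 127.69722268]]
([0.7595, -0.0567], np.float64(62.6), [0.122, 0.219], 1107, [364.0, 223.0])
([0.4538, -0.1842], np.float64(81.2), [0.02, 0.044], 231, [254.0, 319.0])
([0.6305, -0.2964], np.float64(3.7), [0.021, 0.043], 257, [365.0, 339.0])
([0.5493, -0.3423], np.float64(143.1), [0.021, 0.041], 288, [336.0, 379.0])
teal [[[0.687, -0.248, 0.011]], [[0.584, -0.227, 0.011]]]
scene [(0.48, [338.0, 154.0, 18.0, 14.0])] [[335.68289508 152.40309256]]
([0.778, -0.0453], np.float64(57.7), [0.123, 0.223], 1576, [354.0, 298.0])
([0.4554, -0.1838], np.float64(84.3), [0.022, 0.043], 170, [189.0, 288.0])
([0.5501, -0.3406], np.float64(142.9), [0.021, 0.044], 230, [184.0, 368.0])
([0.6305, -0.2956], np.float64(0.3), [0.021, 0.042], 227, [232.0, 366.0])
teal [[[0.586, -0.225, 0.011]], [[0.688, -0.246, 0.011]]]
```

```bash
python3 - <<'E'
from h import *
print(go([.6305,-.295,.25],92))
E
```

```text
([-107.1, -507.2, 39.7], [0.02, 0.03, -5.04])
```

>>> send_rows(targets=[[-9,-42,0,0,0,0],[-9,-42,0,0,0,0],[-9,-42,0,0,0,0],[-9,-42,0,0,0,0],[-9,-42,0,0,0,0],[-9,-42,0,0,0,0],[-9,-42,0,0,0,0],[-9,-42,0,0,0,0],[-9,-42,0,0,0,0],[-9,-42,0,0,0,0]], fingers=0.5)

```text
t: 25.85
tcp_pos: [0.6195, -0.2069, 0.2893]
tcp_rot: [0.0, 0.025, 1.0, 0.0]
wrist_force: [0.8, 1.0, 0.1]
opening: 0.0477
finger_force: 0.0
```

>>> send_rows(targets=[[-9,-42,20,0,0,0],[-8,-42,20,0,0,-5],[0,0,0,0,0,0],[0,0,0,0,0,0],[0,0,0,0,0,0]])

```text
t: 26.35
tcp_pos: [0.6319, -0.2897, 0.25]
tcp_rot: [0.0, -0.018, 1.0, -0.0]
wrist_force: [1.2, -0.2, 1.2]
opening: 0.0474
finger_force: 0.0
```

```bash
python3 - <<'E'
from h import *
c=cam("wrist","w7");print(tool()[0])
for x in spacers(c,.012,150): print(x)
print(go([.6305,-.295,.01],92))
E
```

```text
[ 0.63186052 -0.28960402  0.2502991 ]
([0.4569, -0.186], np.float64(78.8), [0.024, 0.044], 368, [364.0, 44.0])
([0.5514, -0.3395], np.float64(143.2), [0.026, 0.042], 274, [241.0, 117.0])
([0.6303, -0.2945], np.float64(1.4), [0.026, 0.044], 256, [273.0, 178.0])
([0.7155, -0.057], np.float64(65.4), [0.016, 0.12], 482, [432.0, 241.0])
([0.7845, -0.4169], np.float64(175.0), [0.02, 0.1], 435, [189.0, 276.0])
([0.7748, -0.1512], np.float64(9.4), [0.021, 0.099], 470, [365.0, 276.0])
([0.8438, -0.1341], np.float64(92.8), [0.01, 0.424], 789, [370.0, 316.0])
([1.8, -5.2, 240.3], [-0.03, 0.05, 0.12])
```

>>> send_rows(targets=[[1.5,-5,30,0,0,0.5],[0,0,40,0,0,0],[0,0,40,0,0,0],[0,0,40,0,0,0],[0,0,40,0,0,0],[0,0,30,0,0,0],[0,0,15,0,0,0],[0,0,8,0,0,0],[0,0,3,0,0,0],[0,0,0,0,0,0]])

```text
t: 27.4
tcp_pos: [0.6305, -0.2963, 0.0047]
tcp_rot: [0.001, -0.014, 1.0, -0.0]
wrist_force: [-0.1, 0.5, 0.3]
opening: 0.0477
finger_force: 0.0
```

>>> send_rows(targets=[[0,0,0,0,0,0],[0,0,0,0,0,0],[0,0,0,0,0,0],[0,0,0,0,0,0],[0,0,0,0,0,0],[0,0,0,0,0,0],[0,0,0,0,0,0],[0,0,0,0,0,0]], fingers=0, newtons=25)

```text
t: 28.2
tcp_pos: [0.63, -0.2963, 0.0039]
tcp_rot: [0.0, -0.014, 1.0, -0.0]
wrist_force: [-0.3, 0.6, 6.0]
opening: 0.0198
finger_force: 25.0
```

>>> send_rows(targets=[[0,0,-5,0,0,0],[0,0,-20,0,0,0],[0,0,-40,0,0,0],[0,0,-40,0,0,0],[0,0,-40,0,0,0],[0,0,-40,0,0,0],[0,0,-40,0,0,0],[0,0,-30,0,0,0],[0,0,0,0,0,0],[0,0,0,0,0,0]])

```text
t: 29.2
tcp_pos: [0.6297, -0.2961, 0.2586]
tcp_rot: [0.0, -0.014, 1.0, -0.0]
wrist_force: [0.3, -0.1, -1.0]
opening: 0.0196
finger_force: 25.0
```

```bash
python3 - <<'E'
from h import *
O=np.array([.5425,.140]);yd=np.array([.054,.9985])
print(bot.get_state()["opening"],go([*(O-.035*yd),.25],87))
c=cam("wrist","w8");cv2.imwrite("pics/w8c.png",cv2.resize(c["px"][150:350,180:400],None,fx=3,fy=3))
E
```

```text
0.019578078082934432 ([78.2, 403.5, 8.4], [-0.02, 0.02, 4.55])
```

View pics/w8c.png

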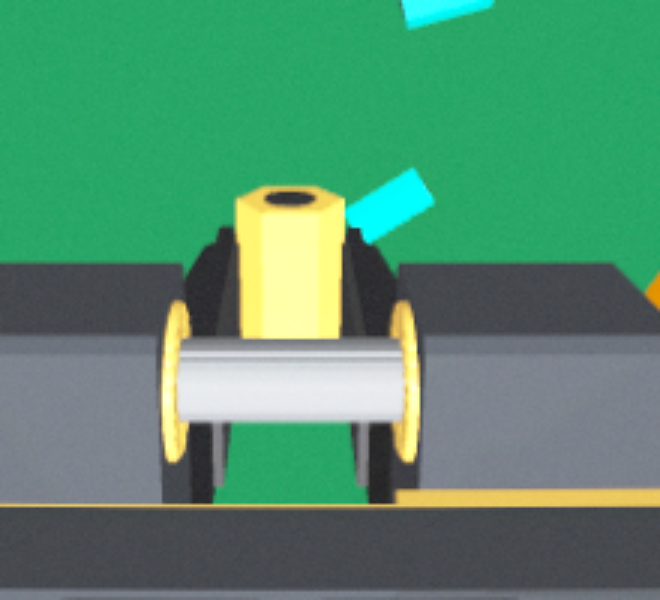

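```bash
cat >> h.py <<'E'
O=np.array([.5425,.140]);yd=np.array([.054,.9985]);xd=np.array([.9985,-.054])
def D(x,y):return O+x/1000*xd+y/1000*yd
E
python3 - <<'E'
from h import *
print(go([*D(-2,-32),.258],87))
E
```

```text
([79.7, 406.5, -0.2], [0.04, -0.08, 4.55])
```

>>> send_rows(targets=[[8,40,0,0,0,0],[8,41,0,0,0,0],[8,41,0,0,0,0],[8,41,0,0,0,0],[8,41,0,0,0,0],[8,41,0,0,0,0],[8,41,0,0,0,0],[8,41,0,0,0,0],[8,41,0,0,0,0],[8,38,0,0,0,4.5]])

```text
t: 30.25
tcp_pos: [0.5377, 0.1091, 0.2569]
tcp_rot: [-0.001, 0.026, 1.0, -0.0]
wrist_force: [1.5, 0.2, -0.2]
opening: 0.0192
finger_force: 25.0
```

>>> send_rows(targets=[[0,0,30,0,0,0],[0,0,20,0,0,0],[0,0,0,0,0,0],[0,0,0,0,0,0]])

```text
t: 30.65
tcp_pos: [0.5387, 0.1073, 0.2079]
tcp_rot: [-0.001, 0.026, 1.0, -0.0]
wrist_force: [-0.3, 0.8, -0.8]
opening: 0.0194
finger_force: 25.0
```

```bash
python3 - <<'E'
from h import *
print(bot.get_state()["opening"],tool()[0],go([*D(-2,-32),.11],87))
c=cam("wrist","w9raw");cv2.imwrite("pics/w9.png",cv2.resize(c["px"][100:300,130:430],None,fx=2.6,fy=2.6,interpolation=cv2.INTER_CUBIC))
E
```

```text
0.019390904395829037 [0.5387402  0.10733842 0.20794564] ([-0.2, 0.9, 97.9], [-0.02, -0.11, 0.05])
```

View pics/w9.png

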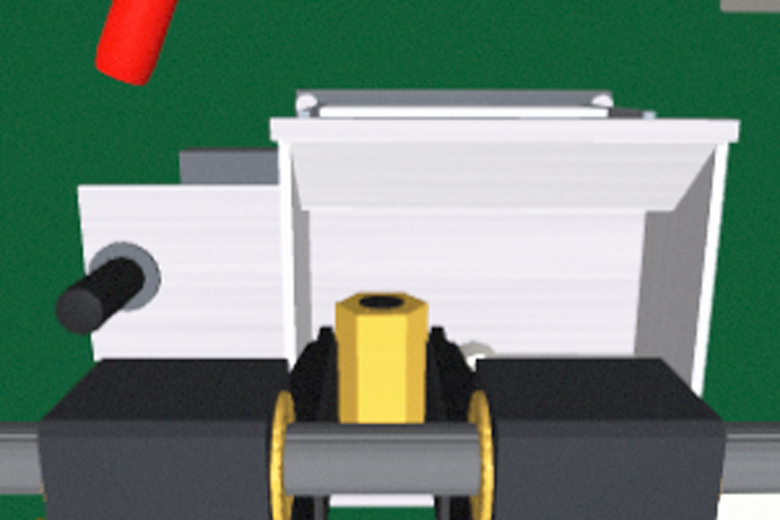

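```bash
python3 - <<'E'
from h import *
c=cam("wrist")
for z,p in((.105,[(310,215),(309,290),(643,213),(637,330)]),(.16,[(290,145),(717,145)]),(.16,[(280,140),(727,145)])):
    P=crop(c,p,z,130,100,2.6)-O;print(np.round(np.c_[P@xd,P@yd]*1000,1).tolist())
E
```

```text
[[-20.7, -58.1], [7.2, -59.0], [-21.7, 61.3], [22.4, 62.7]]
[[-50.3, -58.2], [-50.7, 61.6]]
[[-51.7, -60.9], [-50.7, 64.5]]
```

>>> send_rows(targets=[[0,2,20,0,0,0],[0,0,20,0,0,0],[0,0,20,0,0,0],[0,0,15,0,0,0],[0,0,10,0,0,0],[0,0,7,0,0,0],[0,0,4,0,0,0],[0,0,1,0,0,0],[0,0,0,0,0,0]])

```text
t: 31.65
tcp_pos: [0.5392, 0.1095, 0.1118]
tcp_rot: [0.0, 0.026, 1.0, -0.0]
wrist_force: [0.5, -0.5, -0.5]
opening: 0.0197
finger_force: 25.0
```

>>> send_rows(targets=[[0,0,1,0,0,0],[0,0,0,0,0,0],[0,0,0,0,0,0]])

```text
t: 31.95
tcp_pos: [0.5391, 0.1095, 0.1107]
tcp_rot: [0.0, 0.026, 1.0, -0.0]
wrist_force: [0.1, -0.1, -0.3]
opening: 0.0197
finger_force: 25.0
```

>>> send_rows(targets=[[0,0,0,0,0,0],[0,0,0,0,0,0],[0,0,0,0,0,0],[0,0,0,0,0,0]], fingers=0.28)

```text
t: 32.35
tcp_pos: [0.539, 0.1095, 0.1105]
tcp_rot: [0.0, 0.026, 1.0, -0.0]
wrist_force: [0.5, -0.7, 0.2]
opening: 0.0267
finger_force: 0.0
```

>>> send_rows(targets=[[0,0,-5,0,0,0],[0,0,-15,0,0,0],[0,0,-30,0,0,0],[0,0,-35,0,0,0],[0,0,-35,0,0,0],[0,0,-30,0,0,0],[0,0,0,0,0,0]])

```text
t: 33.05
tcp_pos: [0.5402, 0.1096, 0.2647]
tcp_rot: [0.003, 0.026, 1.0, 0.0]
wrist_force: [0.2, 0.0, -0.6]
opening: 0.0262
finger_force: 0.0
```

```bash
sed -i 's/O=np.array(\[.5425,.140\])/O=np.array([.5425,.1412])/' h.py; python3 - <<'E'
from h import *
print(tool()[0],go([.5505,-.342,.25],52.5))
c=cam("side")
for x in spacers(c): print(x)
c=cam("scene")
for x in spacers(c): print(x)
c=cam("wrist","w10raw")
for x in spacers(c,.12,100): print(np.round((np.array(x[0])-O)@xd*1000,1),np.round((np.array(x[0])-O)@yd*1000,1),x)
E
```

```text
[0.5401959  0.10963357 0.26473959] ([-33.4, -450.5, 14.6], [0.16, 0.37, 34.56])
([0.7597, -0.0569], np.float64(62.4), [0.122, 0.218], 1114, [364.0, 223.0])
([0.4537, -0.1841], np.float64(80.9), [0.02, 0.044], 229, [254.0, 319.0])
([0.5493, -0.3423], np.float64(143.1), [0.021, 0.041], 288, [336.0, 379.0])
([0.778, -0.0464], np.float64(57.3), [0.123, 0.223], 1632, [354.0, 298.0])
([0.4554, -0.1841], np.float64(84.9), [0.022, 0.043], 172, [189.0, 288.0])
([0.5507, -0.341], np.float64(143.6), [0.02, 0.045], 237, [184.0, 368.0])
-70.6 -252.4 ([0.4584, -0.107], np.float64(82.0), [0.015, 0.035], 504, [61.0, 128.0])
-1.6 -31.7 ([0.5392, 0.1096], np.float64(177.2), [0.02, 0.041], 680, [276.0, 194.0])
96.3 -91.0 ([0.6337, 0.0451], np.float64(172.5), [0.01, 0.07], 353, [225.0, 277.0])
95.8 28.0 ([0.6397, 0.164], np.float64(1.5), [0.01, 0.07], 344, [328.0, 277.0])
147.3 39.7 ([0.6917, 0.1729], np.float64(87.8), [0.007, 0.295], 742, [336.0, 316.0])
```

>>> send_rows(targets=[[-3,-41,0,0,0,0],[-3,-41,0,0,0,0],[-3,-41,0,0,0,0],[-3,-41,0,0,0,0],[-3,-41,0,0,0,0],[-3,-41,0,0,0,0],[-3,-41,0,0,0,0],[-3,-41,0,0,0,0],[-3,-41,0,0,0,0],[-3,-41,0,0,0,0]], fingers=0.5)

```text
t: 34.2
tcp_pos: [0.5473, -0.3031, 0.2589]
tcp_rot: [-0.001, 0.026, 1.0, 0.001]
wrist_force: [0.7, -0.4, 0.0]
opening: 0.0477
finger_force: 0.0
```

>>> send_rows(targets=[[-3,-40,0,0,0,0],[0,0,0,0,0,7],[0,0,0,0,0,7],[0,0,0,0,0,7],[0,0,0,0,0,7],[0,0,0,0,0,6.5],[0,0,0,0,0,0],[0,0,0,0,0,0],[0,0,0,0,0,0]])

```text
t: 35.1
tcp_pos: [0.5487, -0.3416, 0.2599]
tcp_rot: [-0.0, 0.32, 0.947, 0.0]
wrist_force: [-0.8, 1.4, -0.3]
opening: 0.0474
finger_force: 0.0
```

```bash
python3 - <<'E'
from h import *
c=cam("wrist","w11");print(tool()[0])
for x in spacers(c,.012,150): print(x)
print(go([.5505,-.3405,.004],52.5))
E
```

```text
[ 0.54874769 -0.34157807  0.26009076]
([0.4556, -0.1854], np.float64(79.7), [0.025, 0.044], 340, [329.0, 49.0])
([0.7427, -0.0796], np.float64(111.1), [0.105, 0.123], 2444, [504.0, 175.0])
([0.5505, -0.3409], np.float64(145.7), [0.026, 0.044], 235, [278.0, 179.0])
([0.5882, -0.5425], np.float64(135.7), [0.02, 0.104], 434, [189.0, 276.0])
([0.7527, -0.3257], np.float64(149.9), [0.021, 0.102], 460, [365.0, 276.0])
([0.8189, -0.3564], np.float64(53.4), [0.01, 0.435], 800, [371.0, 316.0])
([-0.9, 1.9, 256.1], [-0.0, -0.03, 0.17])
```

>>> send_rows(targets=[[-1,1.5,40,0,0,0],[0,0,40,0,0,0],[0,0,40,0,0,0],[0,0,40,0,0,0],[0,0,40,0,0,0],[0,0,30,0,0,0],[0,0,15,0,0,0],[0,0,8,0,0,0],[0,0,3,0,0,0],[0,0,0,0,0,0]])

```text
t: 36.15
tcp_pos: [0.551, -0.3414, 0.0054]
tcp_rot: [0.001, 0.321, 0.947, -0.0]
wrist_force: [-0.2, -0.1, 0.9]
opening: 0.0476
finger_force: 0.0
```

>>> send_rows(targets=[[0,0,0,0,0,0],[0,0,0,0,0,0],[0,0,0,0,0,0],[0,0,0,0,0,0],[0,0,0,0,0,0],[0,0,0,0,0,0],[0,0,0,0,0,0],[0,0,0,0,0,0]], fingers=0, newtons=25)

```text
t: 36.95
tcp_pos: [0.5506, -0.3412, 0.0049]
tcp_rot: [0.0, 0.321, 0.947, -0.0]
wrist_force: [-1.2, 1.2, 6.6]
opening: 0.0192
finger_force: 25.0
```

>>> send_rows(targets=[[0,0,-5,0,0,0],[0,0,-20,0,0,0],[0,0,-40,0,0,0],[0,0,-40,0,0,0],[0,0,-40,0,0,0],[0,0,-40,0,0,-7],[0,0,-40,0,0,-7],[0,0,-30,0,0,-7],[0,0,0,0,0,-7],[0,0,0,0,0,-6.5]])

```text
t: 37.95
tcp_pos: [0.5505, -0.3411, 0.2607]
tcp_rot: [0.001, 0.023, 1.0, -0.001]
wrist_force: [-0.4, 0.7, -0.7]
opening: 0.0197
finger_force: 25.0
```

>>> send_rows(targets=[[0,0,0,0,0,0],[0,0,0,0,0,0],[0,0,0,0,0,0]])

```text
t: 38.25
tcp_pos: [0.5505, -0.341, 0.2592]
tcp_rot: [-0.0, 0.027, 1.0, 0.0]
wrist_force: [0.4, 0.1, 0.0]
opening: 0.0195
finger_force: 25.0
```

```bash
python3 - <<'E'
from h import *
print(bot.get_state()["opening"],tool()[0],go([*D(-2,7),.258],87))
E
```

```text
0.019460058676018122 [ 0.55046541 -0.34097683  0.25922789] ([36.0, 488.0, 1.4], [0.01, -0.03, -0.09])
```

>>> send_rows(targets=[[3,40,0,0,0,0],[3,41,0,0,0,0],[3,41,0,0,0,0],[3,41,0,0,0,0],[3,41,0,0,0,0],[3,41,0,0,0,0],[3,41,0,0,0,0],[3,41,0,0,0,0],[3,41,0,0,0,0],[3,40,0,0,0,0]])

```text
t: 39.25
tcp_pos: [0.5413, 0.0696, 0.2595]
tcp_rot: [0.0, 0.027, 1.0, -0.0]
wrist_force: [0.2, -0.6, 0.3]
opening: 0.0196
finger_force: 25.0
```

>>> send_rows(targets=[[3,40,0,0,0,0],[3,40,20,0,0,0],[0,0,25,0,0,0],[0,0,20,0,0,0],[0,0,0,0,0,0],[0,0,0,0,0,0],[0,0,0,0,0,0]])

```text
t: 39.95
tcp_pos: [0.5402, 0.148, 0.1956]
tcp_rot: [0.001, 0.026, 1.0, 0.0]
wrist_force: [0.3, -0.5, -0.9]
opening: 0.0196
finger_force: 25.0
```

```bash
python3 - <<'E'
from h import *
print(bot.get_state()["opening"],tool()[0],go([*D(-2,7),.114],87))
c=cam("wrist","w12raw")
for x in spacers(c,.115,100)[:4]: print(x)
E
```

```text
0.019568719362668817 [0.54023238 0.14797958 0.19559353] ([-0.5, 0.3, 81.6], [0.01, 0.09, -0.0])
([0.4614, -0.0732], np.float64(148.0), [0.014, 0.015], 208, [6.0, 131.0])
([0.5406, 0.1098], np.float64(176.3), [0.02, 0.042], 1078, [233.0, 211.0])
([0.5665, 0.1467], np.float64(177.4), [0.031, 0.048], 1694, [276.0, 237.0])
([0.6042, 0.1085], np.float64(173.8), [0.007, 0.055], 308, [237.0, 277.0])
```

>>> send_rows(targets=[[0,0,25,0,0,0],[0,0,20,0,0,0],[0,0,15,0,0,0],[0,0,10,0,0,0],[0,0,7,0,0,0],[0,0,4,0,0,0],[0,0,2,0,0,0],[0,0,0,0,0,0],[0,0,0,0,0,0]])

```text
t: 40.9
tcp_pos: [0.5399, 0.1482, 0.1119]
tcp_rot: [0.0, 0.026, 1.0, 0.0]
wrist_force: [-0.1, 0.5, -0.6]
opening: 0.0193
finger_force: 25.0
```

>>> send_rows(targets=[[0,-3,0,0,0,0],[0,-3,0,0,0,0],[0,-3,0,0,0,0],[0,-3,0,0,0,0],[0,-3,0,0,0,0],[0,-2,0,0,0,0],[0,0,1,0,0,0],[0,0,0,0,0,0],[0,0,0,0,0,0]])

```text
t: 41.8
tcp_pos: [0.5388, 0.1312, 0.1104]
tcp_rot: [-0.0, 0.026, 1.0, -0.0]
wrist_force: [-0.3, -0.1, -0.2]
opening: 0.0192
finger_force: 25.0
```

>>> send_rows(targets=[[0,0,0,0,0,0],[0,0,0,0,0,0],[0,0,0,0,0,0],[0,0,0,0,0,0]], fingers=0.28)

```text
t: 42.2
tcp_pos: [0.5388, 0.1312, 0.1105]
tcp_rot: [0.0, 0.026, 1.0, -0.0]
wrist_force: [0.1, 1.3, 0.1]
opening: 0.0267
finger_force: 0.2
```

>>> send_rows(targets=[[0,0,-5,0,0,0],[0,0,-15,0,0,0],[0,0,-30,0,0,0],[0,0,-35,0,0,0],[0,0,-35,0,0,0],[0,0,-30,0,0,0],[0,0,0,0,0,0],[0,0,0,0,0,0]])

```text
t: 43.0
tcp_pos: [0.5387, 0.1311, 0.2609]
tcp_rot: [0.001, 0.026, 1.0, 0.0]
wrist_force: [0.2, -0.4, -0.4]
opening: 0.0266
finger_force: 0.0
```

```bash
python3 - <<'E'
from h import *
print(tool()[0],go([.455,-.1845,.26],-9))
for n in("side","scene"):
  c=cam(n)
  for x in spacers(c): print(x)
c=cam("wrist","w13raw")
for x in spacers(c,.12,100): print(np.round((np.array(x[0])-O)@xd*1000,1),np.round((np.array(x[0])-O)@yd*1000,1),x)
E
```

```text
[0.53865842 0.13114904 0.26090225] ([67.3, -319.5, 0.8], [0.06, 0.04, 96.05])
([0.5647, 0.242], np.float64(176.7), [0.018, 0.047], 90, [240.0, 159.0])
([0.7592, -0.057], np.float64(62.7), [0.122, 0.218], 1107, [364.0, 223.0])
([0.4538, -0.1842], np.float64(81.2), [0.02, 0.044], 231, [254.0, 319.0])
([0.4844, 0.2396], np.float64(176.3), [0.019, 0.048], 86, [289.0, 174.0])
([0.7778, -0.0465], np.float64(57.3), [0.123, 0.223], 1628, [353.0, 298.0])
([0.4554, -0.1841], np.float64(84.9), [0.022, 0.043], 172, [189.0, 288.0])
-70.8 -246.3 ([0.4585, -0.1009], np.float64(81.4), [0.015, 0.036], 503, [46.0, 130.0])
-4.2 -9.8 ([0.5378, 0.1316], np.float64(177.7), [0.02, 0.041], 705, [277.0, 194.0])
-1.5 -37.4 ([0.539, 0.1039], np.float64(176.0), [0.02, 0.041], 706, [251.0, 197.0])
93.2 -69.2 ([0.6318, 0.0671], np.float64(172.6), [0.01, 0.069], 353, [225.0, 277.0])
93.0 49.2 ([0.638, 0.1853], np.float64(1.6), [0.009, 0.069], 337, [328.0, 277.0])
132.0 -184.6 ([0.6643, -0.0503], np.float64(151.1), [0.005, 0.035], 112, [129.0, 306.0])
143.9 61.3 ([0.6895, 0.1946], np.float64(87.9), [0.007, 0.293], 737, [336.0, 316.0])
```

>>> send_rows(targets=[[8,-40,0,0,0,0],[8,-40,0,0,0,0],[8,-40,0,0,0,0],[8,-40,0,0,0,0],[8,-40,0,0,0,0],[9,-40,0,0,0,0],[9,-40,0,0,0,0],[9,-39,0,0,0,0],[0,0,0,0,0,8],[0,0,0,0,0,8]], fingers=0.5)

```text
t: 44.15
tcp_pos: [0.4548, -0.1851, 0.2594]
tcp_rot: [-0.001, 0.168, 0.986, 0.0]
wrist_force: [-0.0, 0.5, -0.0]
opening: 0.0475
finger_force: 0.0
```

>>> send_rows(targets=[[0,0,0,0,0,8],[0,0,0,0,0,8],[0,0,0,0,0,8],[0,0,0,0,0,8],[0,0,0,0,0,8],[0,0,0,0,0,8],[0,0,0,0,0,8],[0,0,0,0,0,8],[0,0,0,0,0,8],[0,0,0,0,0,8]])

```text
t: 45.15
tcp_pos: [0.4552, -0.1838, 0.2595]
tcp_rot: [-0.001, 0.762, 0.648, -0.0]
wrist_force: [0.8, -0.1, 0.9]
opening: 0.0476
finger_force: 0.0
```

>>> send_rows(targets=[[0,0,0,0,0,0],[0,0,0,0,0,0],[0,0,0,0,0,0]])

```text
t: 45.45
tcp_pos: [0.4554, -0.1839, 0.2601]
tcp_rot: [-0.0, 0.759, 0.651, -0.0]
wrist_force: [-0.3, -0.5, -0.3]
opening: 0.0474
finger_force: 0.0
```

```bash
python3 - <<'E'
from h import *
c=cam("wrist","w14");print(tool()[0])
for x in spacers(c,.012,150): print(x)
print(go([.455,-.1845,.005],-9))
E
```

```text
[ 0.45541597 -0.18393446  0.26025611]
([0.7429, -0.0687], np.float64(105.5), [0.113, 0.133], 3076, [480.0, 59.0])
([0.4546, -0.1833], np.float64(79.3), [0.026, 0.045], 257, [276.0, 178.0])
([0.297, -0.3149], np.float64(74.1), [0.02, 0.102], 446, [188.0, 276.0])
([0.5665, -0.3552], np.float64(88.4), [0.022, 0.102], 460, [364.0, 275.0])
([0.5716, -0.4289], np.float64(171.9), [0.01, 0.434], 783, [371.0, 316.0])
([-0.6, -0.2, 255.3], [-0.02, -0.0, 0.2])
```

>>> send_rows(targets=[[0,-0.5,40,0,0,0],[0,0,40,0,0,0],[0,0,40,0,0,0],[0,0,40,0,0,0],[0,0,40,0,0,0],[0,0,30,0,0,0],[0,0,15,0,0,0],[0,0,8,0,0,0],[0,0,2,0,0,0],[0,0,0,0,0,0]])

```text
t: 46.5
tcp_pos: [0.4552, -0.184, 0.0059]
tcp_rot: [0.0, 0.76, 0.65, 0.0]
wrist_force: [0.4, 0.2, 1.2]
opening: 0.0476
finger_force: 0.0
```

>>> send_rows(targets=[[0,0,0,0,0,0],[0,0,0,0,0,0],[0,0,0,0,0,0],[0,0,0,0,0,0],[0,0,0,0,0,0],[0,0,0,0,0,0],[0,0,0,0,0,0],[0,0,0,0,0,0]], fingers=0, newtons=25)

```text
t: 47.3
tcp_pos: [0.4551, -0.184, 0.0058]
tcp_rot: [0.0, 0.76, 0.65, 0.0]
wrist_force: [-1.6, 0.1, 6.7]
opening: 0.0195
finger_force: 25.0
```

>>> send_rows(targets=[[0,0,-5,0,0,0],[0,0,-20,0,0,0],[0,0,-40,0,0,0],[0,0,-40,0,0,0],[0,0,-40,0,0,0],[0,0,-40,0,0,-8],[0,0,-40,0,0,-8],[0,0,-30,0,0,-8],[0,0,0,0,0,-8],[0,0,0,0,0,-8]])

```text
t: 48.3
tcp_pos: [0.4549, -0.1838, 0.2617]
tcp_rot: [0.001, 0.49, 0.872, -0.0]
wrist_force: [-1.4, -0.7, -1.5]
opening: 0.0202
finger_force: 25.0
```

>>> send_rows(targets=[[0,0,0,0,0,-8],[0,0,0,0,0,-8],[0,0,0,0,0,-8],[0,0,0,0,0,-8],[0,0,0,0,0,-8],[0,0,0,0,0,-8],[0,0,0,0,0,-8],[0,0,0,0,0,0],[0,0,0,0,0,0],[0,0,0,0,0,0]])

```text
t: 49.3
tcp_pos: [0.4549, -0.1838, 0.2605]
tcp_rot: [-0.0, 0.027, 1.0, -0.0]
wrist_force: [-0.2, -0.1, 0.0]
opening: 0.0197
finger_force: 25.0
```

```bash
python3 - <<'E'
from h import *
print(bot.get_state()["opening"],tool()[0],go([*D(-2,27),.2],87))
E
```

```text
0.01973619846396905 [ 0.45489163 -0.18383924  0.26049458] ([-67.7, 356.3, 60.5], [-0.0, -0.01, -0.13])
```

>>> send_rows(targets=[[-8,40,0,0,0,0],[-8,40,0,0,0,0],[-8,40,0,0,0,0],[-8,40,0,0,0,0],[-8,40,0,0,0,0],[-8,40,0,0,0,0],[-8,40,0,0,0,0],[-7,40,0,0,0,0],[-5,36,20,0,0,0],[0,0,20,0,0,0]])

```text
t: 50.3
tcp_pos: [0.5416, 0.1717, 0.22]
tcp_rot: [0.001, 0.025, 1.0, 0.0]
wrist_force: [-0.4, -0.9, -0.6]
opening: 0.0196
finger_force: 25.0
```

>>> send_rows(targets=[[0,0,20,0,0,0],[0,0,0,0,0,0],[0,0,0,0,0,0],[0,0,0,0,0,0]])

```text
t: 50.7
tcp_pos: [0.5417, 0.168, 0.2016]
tcp_rot: [0.001, 0.026, 1.0, 0.0]
wrist_force: [0.6, -0.2, -1.2]
opening: 0.0193
finger_force: 25.0
```

```bash
python3 - <<'E'
from h import *
print(bot.get_state()["opening"],tool()[0],go([*D(-2,27),.112],87))
c=cam("wrist","w15raw")
for x in spacers(c,.115,100)[:4]: print(x)
E
```

```text
0.019327882319636606 [0.54170791 0.16799522 0.20158189] ([-0.1, 0.3, 89.6], [0.02, 0.09, -0.01])
([0.539, 0.1316], np.float64(176.8), [0.02, 0.042], 1038, [235.0, 206.0])
([0.5404, 0.1035], np.float64(176.2), [0.02, 0.042], 1030, [204.0, 209.0])
([0.57, 0.1667], np.float64(177.2), [0.031, 0.049], 1688, [276.0, 237.0])
([0.6088, 0.1275], np.float64(173.7), [0.007, 0.056], 311, [237.0, 277.0])
```

>>> send_rows(targets=[[0,0,25,0,0,0],[0,0,25,0,0,0],[0,0,15,0,0,0],[0,0,10,0,0,0],[0,0,7,0,0,0],[0,0,5,0,0,0],[0,0,2,0,0,0],[0,0,0,0,0,0],[0,0,0,0,0,0]])

```text
t: 51.65
tcp_pos: [0.5414, 0.1682, 0.1119]
tcp_rot: [0.0, 0.026, 1.0, 0.0]
wrist_force: [0.4, -0.4, -0.8]
opening: 0.0197
finger_force: 25.0
```

>>> send_rows(targets=[[0,0,0,0,0,0],[0,0,0,0,0,0],[0,0,0,0,0,0],[0,0,0,0,0,0]], fingers=0.28)

```text
t: 52.05
tcp_pos: [0.5413, 0.1682, 0.1116]
tcp_rot: [0.0, 0.026, 1.0, -0.0]
wrist_force: [-0.2, -0.6, 1.0]
opening: 0.0268
finger_force: 0.0
```

>>> send_rows(targets=[[0,0,-5,0,0,0],[0,0,-15,0,0,0],[0,0,-30,0,0,0],[0,0,-35,0,0,0],[0,0,-35,0,0,0],[0,0,-30,0,0,0],[0,0,0,0,0,0],[0,0,0,0,0,0]])

```text
t: 52.85
tcp_pos: [0.5411, 0.1681, 0.2619]
tcp_rot: [0.001, 0.026, 1.0, 0.0]
wrist_force: [0.4, 1.1, -0.1]
opening: 0.0263
finger_force: 0.0
```

```bash
python3 - <<'E'
from h import *
print(tool()[0],go([*D(0,-128),.27],87))
for n in("side","scene"):
  c=cam(n,n+"4")
  for x in spacers(c): print(x)
c=cam("wrist","w16raw")
for x in spacers(c,.12,100): print(np.round((np.array(x[0])-O)@xd*1000,1),np.round((np.array(x[0])-O)@yd*1000,1),x)
E
```

```text
[0.5410944  0.16813075 0.2619132 ] ([-2.5, -154.8, -8.1], [0.01, 0.06, 0.06])
([0.5665, 0.2783], np.float64(5.1), [0.033, 0.047], 152, [237.0, 150.0])
([0.5647, 0.242], np.float64(176.7), [0.018, 0.047], 90, [240.0, 159.0])
([0.7595, -0.057], np.float64(62.4), [0.122, 0.218], 1108, [364.0, 223.0])
([0.4891, 0.2772], np.float64(168.3), [0.029, 0.049], 132, [297.0, 166.0])
([0.4843, 0.2398], np.float64(175.9), [0.019, 0.048], 88, [289.0, 174.0])
([0.7777, -0.0457], np.float64(57.4), [0.123, 0.223], 1592, [354.0, 298.0])
-4.0 -9.3 ([0.538, 0.1321], np.float64(177.7), [0.02, 0.041], 699, [243.0, 194.0])
-3.4 27.3 ([0.5406, 0.1686], np.float64(176.8), [0.02, 0.041], 702, [277.0, 194.0])
-1.3 -36.8 ([0.5392, 0.1045], np.float64(176.9), [0.02, 0.041], 702, [217.0, 196.0])
94.2 -32.3 ([0.6348, 0.1039], np.float64(172.6), [0.01, 0.07], 350, [225.0, 277.0])
94.3 86.5 ([0.6413, 0.2225], np.float64(1.4), [0.01, 0.069], 336, [328.0, 277.0])
123.9 -159.0 ([0.6576, -0.0243], np.float64(112.3), [0.025, 0.048], 472, [119.0, 299.0])
145.0 99.8 ([0.6927, 0.233], np.float64(87.9), [0.007, 0.287], 727, [337.0, 316.0])
```

>>> send_rows(targets=[[-1,-39,0,0,0,0],[-1,-39,0,0,0,0],[0,-39,0,0,0,0],[0,-38,0,0,0,0],[0,0,20,0,0,0],[0,0,20,0,0,0],[0,0,20,0,0,0],[0,0,0,0,0,0],[0,0,0,0,0,0]], fingers=0.45)

```text
t: 53.9
tcp_pos: [0.5352, 0.0133, 0.2012]
tcp_rot: [-0.001, 0.026, 1.0, 0.0]
wrist_force: [-0.7, 1.3, 0.5]
opening: 0.0427
finger_force: 0.0
```

```bash
python3 - <<'E'
from h import *
print(tool()[0],go([.537,.0135,.113],87))
c=cam("wrist","w17raw");cv2.imwrite("pics/w17.png",cv2.resize(c["px"][100:300,130:430],None,fx=2.6,fy=2.6,interpolation=cv2.INTER_CUBIC))
E
```

```text
[0.53520285 0.01326816 0.20122989] ([-1.9, 0.3, 88.2], [-0.0, -0.08, 0.05])
```

View pics/w17.png

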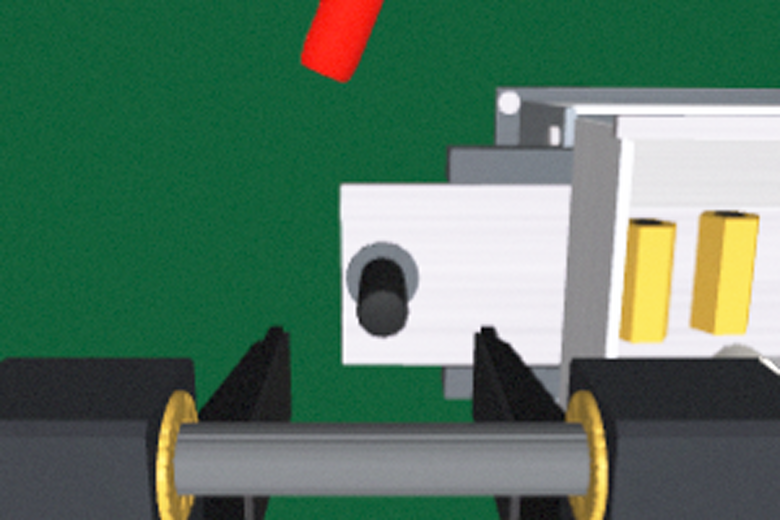

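```bash
python3 - <<'E'
from h import *
c=cam("wrist")
print(crop(c,[(382,313)],.15,130,100,2.6),crop(c,[(382,278)],.107,130,100,2.6))
E
```

```text
[[0.53689795 0.01376877]] [[0.53739065 0.01379856]]
```

>>> send_rows(targets=[[-2,0.5,25,0,0,0],[0,0,25,0,0,0],[0,0,20,0,0,0],[0,0,10,0,0,0],[0,0,6,0,0,0],[0,0,2,0,0,0],[0,0,0,0,0,0]])

```text
t: 54.7
tcp_pos: [0.5376, 0.0136, 0.114]
tcp_rot: [0.0, 0.026, 1.0, -0.0]
wrist_force: [0.5, -0.1, -1.2]
opening: 0.0429
finger_force: 0.0
```

>>> send_rows(targets=[[0,0,0,0,0,0],[0,0,0,0,0,0],[0,0,0,0,0,0],[0,0,0,0,0,0],[0,0,0,0,0,0],[0,0,0,0,0,0],[0,0,0,0,0,0],[0,0,0,0,0,0]], fingers=0, newtons=25)

```text
t: 55.5
tcp_pos: [0.5373, 0.0134, 0.1136]
tcp_rot: [0.0, 0.026, 1.0, -0.0]
wrist_force: [-1.8, -4.1, 4.5]
opening: 0.0154
finger_force: 25.0
```

>>> send_rows(targets=[[0,-4,0,0,0,0],[0,-4,0,0,0,0],[0,-4,0,0,0,0],[0,-4,0,0,0,0],[0,-4,0,0,0,0],[0,-4,0,0,0,0],[0,-4,0,0,0,0],[0,-4,0,0,0,0],[0,-4,0,0,0,0],[0,-4,0,0,0,0]])

```text
t: 56.5
tcp_pos: [0.5352, -0.0261, 0.1136]
tcp_rot: [0.0, 0.026, 1.0, 0.0]
wrist_force: [-0.7, 5.1, 5.0]
opening: 0.0154
finger_force: 25.0
```

>>> send_rows(targets=[[0,-4,0,0,0,0],[0,-4,0,0,0,0],[0,-4,0,0,0,0],[0,-3,0,0,0,0],[0,-3,0,0,0,0],[0,-2,0,0,0,0],[0,0,0,0,0,0],[0,0,0,0,0,0]])

```text
t: 57.3
tcp_pos: [0.5341, -0.0462, 0.1136]
tcp_rot: [0.0, 0.026, 1.0, 0.0]
wrist_force: [-1.8, 0.9, 6.0]
opening: 0.0152
finger_force: 25.0
```

```bash
python3 - <<'E'
from h import *
s=bot.get_state();print(s["t"],s["opening"],tool(s)[0],(tool(s)[0][:2]-O)@yd)
c=cam("wrist","w18raw")
for x in spacers(c,.12,100): print(np.round((np.array(x[0])-O)@xd*1000,1),np.round((np.array(x[0])-O)@yd*1000,1),x)
for n in("side","scene"):
  c=cam(n,n+"5")
  for x in spacers(c,.12,20): print(np.round((np.array(x[0])-O)@xd*1000,1),np.round((np.array(x[0])-O)@yd*1000,1),x)
E
```

```text
57.3 0.015194274589625424 [ 0.53413561 -0.04623765  0.1136212 ] -0.18760817467615623
20.8 -206.8 ([0.5521, -0.0664], np.float64(174.2), [0.004, 0.036], 307, [244.0, 277.0])
20.9 -168.1 ([0.5543, -0.0278], np.float64(179.8), [0.004, 0.036], 298, [308.0, 277.0])
47.9 -169.9 ([0.5812, -0.031], np.float64(87.8), [0.004, 0.181], 789, [304.0, 316.0])
174.9 -257.1 ([0.7033, -0.125], np.float64(63.1), [0.104, 0.186], 1149, [364.0, 223.0])
-0.1 -10.5 ([0.5418, 0.1307], np.float64(173.6), [0.018, 0.037], 85, [291.0, 175.0])
267.3 -247.8 ([0.796, -0.1207], np.float64(57.6), [0.108, 0.196], 1577, [354.0, 298.0])
```

>>> send_rows(targets=[[0,-3,0,0,0,0],[0,-3,0,0,0,0],[0,-3,0,0,0,0],[0,-3,0,0,0,0],[0,-3,0,0,0,0],[0,-3,0,0,0,0],[0,0,0,0,0,0],[0,0,0,0,0,0]])

```text
t: 58.25
tcp_pos: [0.5332, -0.0643, 0.1136]
tcp_rot: [0.0, 0.026, 1.0, 0.0]
wrist_force: [-0.6, 1.1, 5.2]
opening: 0.0157
finger_force: 25.0
```

```bash
python3 - <<'E'
from h import *
s=bot.get_state();print(s["t"],(tool(s)[0][:2]-O)@yd)
for n in("side","scene"):
  c=cam(n,n+"6")
  for z in(.12,.015):
    for x in spacers(c,z,8): print(n,z,np.round((np.array(x[0])-O)@xd*1000,1),np.round((np.array(x[0])-O)@yd*1000,1),x)
E
```

```text
58.25 -0.2057277454451125
side 0.12 175.0 -257.1 ([0.7034, -0.125], np.float64(63.0), [0.105, 0.186], 1152, [364.0, 223.0])
side 0.12 218.0 -139.9 ([0.7526, -0.0103], np.float64(158.2), [0.0, 0.02], 9, [358.0, 175.0])
side 0.12 237.6 -149.6 ([0.7717, -0.021], np.float64(158.2), [0.0, 0.022], 10, [368.0, 176.0])
side 0.12 -12.3 -121.4 ([0.5237, 0.0206], np.float64(39.9), [0.008, 0.019], 18, [250.0, 195.0])
side 0.12 -12.3 -168.9 ([0.5211, -0.0268], np.float64(36.0), [0.008, 0.018], 22, [256.0, 213.0])
side 0.12 -129.8 -193.0 ([0.4025, -0.0445], np.float64(158.4), [0.0, 0.023], 12, [200.0, 238.0])
side 0.015 224.7 -188.9 ([0.7567, -0.0596], np.float64(63.0), [0.122, 0.217], 1152, [364.0, 223.0])
side 0.015 274.8 -51.9 ([0.8141, 0.0745], np.float64(158.2), [0.0, 0.023], 9, [358.0, 175.0])
side 0.015 297.7 -63.3 ([0.8364, 0.0619], np.float64(158.2), [0.0, 0.026], 10, [368.0, 176.0])
side 0.015 5.8 -30.3 ([0.5467, 0.1106], np.float64(39.9), [0.009, 0.022], 18, [250.0, 195.0])
side 0.015 5.8 -85.9 ([0.5437, 0.0551], np.float64(36.0), [0.009, 0.021], 22, [256.0, 213.0])
side 0.015 -131.4 -114.0 ([0.4051, 0.0345], np.float64(158.4), [0.0, 0.027], 12, [200.0, 238.0])
scene 0.12 -20.8 -123.0 ([0.5151, 0.0195], np.float64(152.3), [0.009, 0.022], 16, [258.0, 201.0])
scene 0.12 -21.1 -168.9 ([0.5123, -0.0263], np.float64(146.4), [0.009, 0.021], 17, [246.0, 214.0])
scene 0.12 267.3 -247.8 ([0.796, -0.1207], np.float64(57.6), [0.108, 0.196], 1579, [354.0, 298.0])
scene 0.015 -80.3 -34.8 ([0.4604, 0.1108], np.float64(152.3), [0.01, 0.024], 16, [258.0, 201.0])
scene 0.015 -80.7 -86.8 ([0.4572, 0.0589], np.float64(146.4), [0.01, 0.024], 17, [246.0, 214.0])
scene 0.015 246.1 -176.3 ([0.7787, -0.0481], np.float64(57.6), [0.122, 0.222], 1579, [354.0, 298.0])
```

>>> send_rows(targets=[[0,-3,0,0,0,0],[0,-3,0,0,0,0],[0,-3,0,0,0,0],[0,-3,0,0,0,0],[0,-2,0,0,0,0],[0,-2,0,0,0,0],[0,-2,0,0,0,0],[0,0,0,0,0,0],[0,0,0,0,0,0]])

```text
t: 59.25
tcp_pos: [0.5322, -0.0822, 0.1136]
tcp_rot: [-0.0, 0.026, 1.0, 0.0]
wrist_force: [-1.0, 1.2, 6.5]
opening: 0.0152
finger_force: 25.0
```

>>> send_rows(targets=[[0,0,0,0,0,0],[0,0,0,0,0,0],[0,0,0,0,0,0],[0,0,0,0,0,0],[0,0,0,0,0,0]], fingers=0.45)

```text
t: 59.75
tcp_pos: [0.5323, -0.0823, 0.1134]
tcp_rot: [-0.0, 0.026, 1.0, -0.0]
wrist_force: [-0.3, -0.0, 0.1]
opening: 0.0418
finger_force: 0.0
```

>>> send_rows(targets=[[0,0,-20,0,0,0],[0,0,-40,0,0,0],[0,0,-40,0,0,0],[0,0,-40,0,0,0],[0,20,-20,0,0,0],[0,40,0,0,0,0],[0,40,0,0,0,0],[0,40,0,0,0,0],[0,40,0,0,0,0],[0,0,0,0,0,0]])

```text
t: 60.75
tcp_pos: [0.5413, 0.1012, 0.2734]
tcp_rot: [0.0, 0.024, 1.0, 0.0]
wrist_force: [-0.2, -0.3, 0.3]
opening: 0.0426
finger_force: 0.0
```

```bash
python3 - <<'E'
from h import *
s=bot.get_state();print(s["t"],tool(s)[0],(tool(s)[0][:2]-O)@yd)
c=cam("wrist","w19raw")
for z in(.12,.015):
  for x in spacers(c,z,30): print(z,np.round((np.array(x[0])-O)@xd*1000,1),np.round((np.array(x[0])-O)@yd*1000,1),x)
cv2.imwrite("pics/w19.png",cv2.resize(c["px"][100:300,80:380],None,fx=2.6,fy=2.6,interpolation=cv2.INTER_CUBIC))
E
```

```text
60.75 [0.54130715 0.1012068  0.27340474] -0.039997623204674676
0.12 -14.6 0.7 ([0.528, 0.1427], np.float64(84.2), [0.023, 0.031], 600, [313.0, 178.0])
0.12 -1.3 -49.4 ([0.5385, 0.0919], np.float64(176.8), [0.02, 0.041], 664, [268.0, 190.0])
0.12 105.9 -135.5 ([0.6409, 0.0002], np.float64(170.0), [0.015, 0.074], 474, [196.0, 277.0])
0.12 104.9 57.3 ([0.6503, 0.1928], np.float64(4.3), [0.015, 0.073], 470, [357.0, 277.0])
0.12 156.9 21.4 ([0.7003, 0.1541], np.float64(86.8), [0.014, 0.368], 1060, [325.0, 315.0])
0.015 2.4 14.1 ([0.5457, 0.1551], np.float64(84.2), [0.031, 0.041], 600, [313.0, 178.0])
0.015 19.9 -52.4 ([0.5595, 0.0878], np.float64(176.8), [0.027, 0.054], 664, [268.0, 190.0])
0.015 162.0 -166.4 ([0.6953, -0.0337], np.float64(170.0), [0.02, 0.098], 474, [196.0, 277.0])
0.015 160.6 89.1 ([0.7077, 0.2215], np.float64(4.3), [0.02, 0.097], 470, [357.0, 277.0])
0.015 229.6 41.5 ([0.774, 0.1702], np.float64(86.8), [0.019, 0.488], 1060, [325.0, 315.0])
```

View pics/w19.png

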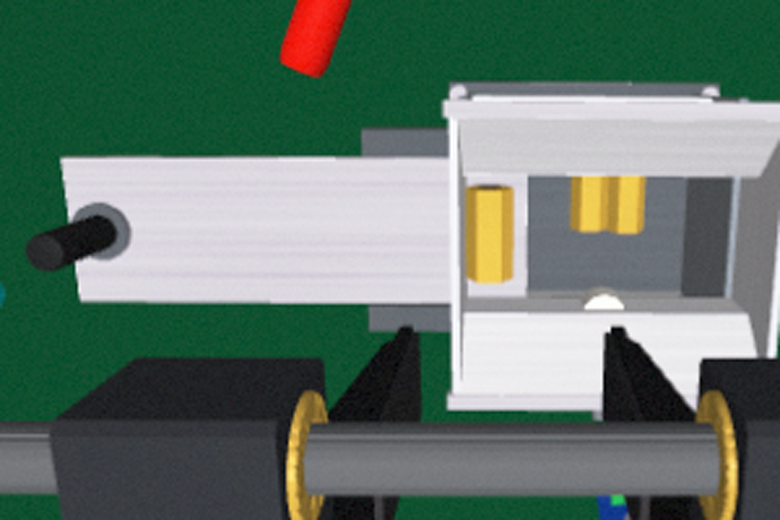

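>>> send_rows(targets=[[0,-40,0,0,0,0],[0,-40,0,0,0,0],[0,-40,0,0,0,0],[0,-40,0,0,0,0],[0,-20,20,0,0,0],[0,0,40,0,0,0],[0,0,40,0,0,0],[0,0,40,0,0,0],[0,0,15,0,0,0],[0,0,5,0,0,0]])

```text
t: 61.8
tcp_pos: [0.5313, -0.0831, 0.1117]
tcp_rot: [-0.002, 0.026, 1.0, 0.0]
wrist_force: [-0.1, -0.9, 0.4]
opening: 0.0427
finger_force: 0.0
```

>>> send_rows(targets=[[0,0,0,0,0,0],[0,0,0,0,0,0],[0,0,0,0,0,0],[0,0,0,0,0,0],[0,0,0,0,0,0],[0,0,0,0,0,0],[0,0,0,0,0,0],[0,0,0,0,0,0]], fingers=0)

```text
t: 62.6
tcp_pos: [0.5327, -0.0823, 0.1143]
tcp_rot: [0.001, 0.026, 1.0, -0.0]
wrist_force: [-2.0, 0.4, 6.8]
opening: 0.0151
finger_force: 25.0
```

>>> send_rows(targets=[[0,5,0,0,0,0],[0,5,0,0,0,0],[0,5,0,0,0,0],[0,5,0,0,0,0],[0,5,0,0,0,0],[0,5,0,0,0,0],[0,5,0,0,0,0],[0,5,0,0,0,0],[0,5,0,0,0,0],[0,5,0,0,0,0]])

```text
t: 63.6
tcp_pos: [0.5353, -0.0326, 0.1143]
tcp_rot: [0.001, 0.026, 1.0, -0.0]
wrist_force: [-1.2, -3.6, 7.2]
opening: 0.0154
finger_force: 25.0
```

>>> send_rows(targets=[[0,5,0,0,0,0],[0,5,0,0,0,0],[0,5,0,0,0,0],[0,5,0,0,0,0],[0,5,0,0,0,0],[0,5,0,0,0,0],[0,5,0,0,0,0],[0,5,0,0,0,0],[0,2,0,0,0,0],[0,0,0,0,0,0]])

```text
t: 64.6
tcp_pos: [0.5376, 0.0097, 0.1143]
tcp_rot: [0.001, 0.026, 1.0, -0.0]
wrist_force: [-0.9, 0.9, 6.2]
opening: 0.0159
finger_force: 25.0
```

>>> send_rows(targets=[[0,1,0,0,0,0],[0,1,0,0,0,0],[0,1,0,0,0,0],[0,0.5,0,0,0,0],[0,0,0,0,0,0],[0,0,0,0,0,0]])

```text
t: 65.2
tcp_pos: [0.5377, 0.0129, 0.1143]
tcp_rot: [0.001, 0.026, 1.0, -0.0]
wrist_force: [-0.8, -3.1, 6.6]
opening: 0.0154
finger_force: 25.0
```

>>> send_rows(targets=[[0,0.5,0,0,0,0],[0,0,0,0,0,0]])

```text
t: 65.4
tcp_pos: [0.5378, 0.0133, 0.1143]
tcp_rot: [0.001, 0.026, 1.0, -0.0]
wrist_force: [-0.6, -2.6, 6.2]
opening: 0.0157
finger_force: 25.0
```

>>> send_rows(targets=[[0,0.5,0,0,0,0],[0,0,0,0,0,0]])

```text
t: 65.6
tcp_pos: [0.5378, 0.0134, 0.1143]
tcp_rot: [0.001, 0.026, 1.0, -0.001]
wrist_force: [-2.2, -7.4, 5.7]
opening: 0.0153
finger_force: 25.0
```

>>> send_rows(targets=[[0,0.5,0,0,0,0],[0,0,0,0,0,0]])

```text
t: 65.8
tcp_pos: [0.5378, 0.0134, 0.1143]
tcp_rot: [0.001, 0.025, 1.0, -0.001]
wrist_force: [-1.2, -11.8, 5.6]
opening: 0.0155
finger_force: 25.0
```

>>> send_rows(targets=[[0,0.5,0,0,0,0],[0,0,0,0,0,0]])

```text
t: 66.0
tcp_pos: [0.5378, 0.0135, 0.1143]
tcp_rot: [0.001, 0.025, 1.0, -0.001]
wrist_force: [-2.4, -13.8, 6.8]
opening: 0.0156
finger_force: 25.0
```

>>> send_rows(targets=[[0,0,0,0,0,0],[0,0,0,0,0,0],[0,0,0,0,0,0],[0,0,0,0,0,0],[0,0,0,0,0,0]], fingers=0.45)

```text
t: 66.5
tcp_pos: [0.5373, 0.0153, 0.1134]
tcp_rot: [-0.0, 0.026, 1.0, -0.0]
wrist_force: [0.6, 0.1, -0.1]
opening: 0.0424
finger_force: 0.0
```

>>> send_rows(targets=[[0,0,-20,0,0,0],[0,0,-40,0,0,0],[0,0,-40,0,0,0],[0,0,-40,0,0,0],[0,0,-20,0,0,0],[0,40,0,0,0,0],[0,40,0,0,0,0],[0,0,0,0,0,0],[0,0,0,0,0,0],[0,0,0,0,0,0]])

```text
t: 67.5
tcp_pos: [0.5414, 0.0945, 0.2733]
tcp_rot: [-0.0, 0.026, 1.0, -0.0]
wrist_force: [-0.0, 0.2, 0.2]
opening: 0.0426
finger_force: 0.0
```

```bash
python3 - <<'E'
from h import *
s=bot.get_state();print(s["t"],tool(s)[0])
c=cam("wrist","w20raw")
for x in spacers(c,.12,30): print(np.round((np.array(x[0])-O)@xd*1000,1),np.round((np.array(x[0])-O)@yd*1000,1),x)
# gate end edge: bright->green transition along dispenser -y line at x=-15mm, z=.105
ys=np.arange(-175,-60,.5)
for xx in(-22,-15):
  pts=proj(c,[[*D(xx,y),.105] for y in ys]);v=c["px"][pts[:,1].astype(int).clip(0,419),pts[:,0].astype(int).clip(0,559)].astype(int)
  k=np.argmax(v.sum(1)>330);print("gate edge y",ys[k])
for n in("side","scene"):
  c=cam(n)
  print(n,{t:[(round(r["score"],2),np.round(r["rect"]).tolist()) for r in bot.find_in(n,t)] for t in("bar_center","block_center","board","driver","meter")})
  print([x[:2] for x in spacers(c)])
  print("teal",[np.round(plane(c,[ce],.011),3).tolist() for ce,m in blobs(c,(80,120,80),(100,255,255))])
c0=cv2.imread("pics/w1raw.png")
E
```

```text
67.5 [0.54137593 0.09447024 0.27331346]
-1.4 44.5 ([0.5435, 0.1857], np.float64(178.0), [0.02, 0.041], 644, [359.0, 190.0])
105.9 -142.7 ([0.6405, -0.007], np.float64(169.7), [0.015, 0.074], 476, [196.0, 277.0])
105.5 49.9 ([0.6505, 0.1853], np.float64(4.1), [0.015, 0.073], 475, [357.0, 277.0])
156.9 8.1 ([0.6996, 0.1408], np.float64(86.3), [0.016, 0.365], 1142, [320.0, 315.0])
gate edge y -141.5
gate edge y -142.0
side {'bar_center': [(0.48, [186.0, 149.0, 20.0, 37.0])], 'block_center': [(0.7, [184.0, 150.0, 21.0, 44.0])], 'board': [(0.87, [309.0, 155.0, 35.0, 31.0]), (0.15, [185.0, 149.0, 19.0, 40.0])], 'driver': [(0.77, [188.0, 247.0, 89.0, 16.0])], 'meter': [(0.96, [367.0, 211.0, 45.0, 79.0])]}
[([0.57, 0.301], np.float64(0.6)), ([0.7596, -0.0571], np.float64(62.4))]
teal [[[0.687, -0.248, 0.011]], [[0.584, -0.227, 0.011]]]
scene {'bar_center': [(0.61, [339.0, 152.0, 16.0, 11.0])], 'block_center': [(0.66, [282.0, 138.0, 15.0, 18.0])], 'board': [(0.67, [372.0, 217.0, 24.0, 32.0])], 'driver': [(0.68, [216.0, 215.0, 42.0, 49.0])], 'meter': [(0.76, [355.0, 291.0, 95.0, 77.0]), (0.37, [276.0, 192.0, 58.0, 58.0])]}
[([0.4923, 0.2995], np.float64(169.9)), ([0.7779, -0.0465], np.float64(57.4))]
teal [[[0.525, 0.456, 0.011]], [[0.586, -0.226, 0.011]], [[0.689, -0.247, 0.011]]]
```

```bash
python3 -c "
from plant import bot
print(bot.finish_job())"
```

```text
the job is handed in; nothing more can be done
None
```

I handed the job in at about 68 s: the bar is in the reject bin, the block stands on the bench clear of the dispenser, all three brass spacers were loaded, two are now in the catch tray and one is in the hopper, the gate is pushed shut to its stop, and the camera checks showed the meter, board and screwdriver essentially where they started.

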